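Pack stone samples in bond in a hooded box and clamp them

ROBOT

A 6-joint arm with a two-finger parallel gripper is mounted at the origin on a cart in front of the work surface, level with it; the furniture and walls round the work are solid. World frame = base frame: x ahead of the robot, y to its left, z up, the work surface at z = 0. Lengths are in m, angles in rad, forces in N, time in s.
With the tool pointing down it reaches from about 0.35 to 0.775 m from the base axis. Payload 5.5 kg.
Tool frame: the origin (TCP) lies at the very end of the fingers, on their centre line; the grasp point (between the pads) lies 19 mm behind it; z points along the fingers, y is the line along which they close (so a half turn about z gives the same grasp; the last joint's range is limited). The gripper opens to 85 mm and grips with 20 to 120 N. Pads are 22 mm wide; open, the fingers measure 114 mm over their backs; the gripper's body (76 mm by 85 mm) begins 54 mm behind the grasp point. The pads swing forward as they close: fully open they stand 13 mm farther back than shut.
Start: joints at [1.043, 0.313, 0.046, 1.304, 0, 1.431], TCP at [0.217, 0.532, 0.231] pointing down, gripper open.
Joint ranges: [-2.76, 2.76], [-0.86, 1.69], [-1.03, 1.26], [-2.2, 2.34], [-1.47, 1.5], [-3.14, 3.14]. Speed limits (rad/s): [2.57, 2.57, 3.14, 3.14, 3.14, 3.14].

INTERFACE

Orientations are given as a unit quaternion [w, x, y, z].
In Python, from workcell import get_state, read_camera, hand_in gives the robot as it stands.
- The arm moves only by the tool send_rows, never from a script. Its argument "increments" is a list of rows, each an object of numbers: "dx", "dy", "dz": the shift along the world's x, y, z in units of 25 mm (1.0 is 25 mm); "roll": the turn about the world's z in units of 8 degrees (1.0 is 8 degrees); "claw": the opening, from -1 (shut) to 1 (fully open). In form: [{"dx": .., "dy": .., "dz": .., "roll": .., "claw": ..}, ...]. A call has exactly 5 rows; each row is the pose to reach, as a shift and turn from the pose commanded when the call began; what a row does not reach only later rows make up. A row lasts 1/8 s, in which the tool goes at most 62.5 mm and 10.7 degrees, less where a joint would pass 70% of its speed; a pose out of reach is approached as far as the arm can. A call with a gripper value outside its range is refused whole. The fingers move at their own pace and stop on an object; "grip_force" is the grip in N (left out, the last holds). Time passes only in rows, so rows that repeat a pose let the fingers close, or fill a call up. It gives the time, the measured TCP pose, the force, the opening and the grip force at its end, in the units of the state.
- get_state(): the state, without advancing time (a new reading comes with each control period).
- read_camera(name): name is "scene" or "top"; returns a dict with "image" (420x560x3 uint8, blue, green, red), "fx", "fy", "cx", "cy" (pixels), "world_to_cam" (4x4, takes a point from world to camera coordinates). Camera axes: x right, y up, looking along -z (the intrinsics and any distortion apply to the point x, -y, -z); pixel columns grow to the right and rows downward; lengths in m; the calibration is good to about 2 mm. A picture is of the moment at which its call begins. There is no depth.
- hand_in(): hands the job in; it is judged then, once.
The state is a dict: "clock": time; "joint_pos": joint angles; "qvel": joint speeds; "tau": joint torques, N m; "tcp_pos": TCP position; "orientation": TCP orientation; "wrist_force": force on the tool from outside, world axes, zero at the start; "ft_torque": the same for the moment, N m; "finger_gap": finger opening in m; "grip_force": force on a finger pad.
Only numpy, scipy, OpenCV 4.12 (cv2) and the standard library are available. Lean on these libraries where they do the work, as an engineer would, in place of code of your own. Each camera call takes 0.05 s, during which the arm holds its last target. There are 200 camera calls.

TASK

Pack the three stone samples for the courier: swing the hold-down lever right back, take any stray stone chips out of the packing box and leave them on the bench clear of it, so that the stones bed flat. Then lay the stones in running bond: one in each bay, tipped nose first under its end hood and let down flat, and the third on top, square across the joint between the two and centred half a length over each. Finally swing the lever fully down so that its foot holds the top stone, and leave the other tools on the bench alone.

Things in the scene. Friction and masses are not known exactly. Their poses are not given: they have to be found in the camera images.
- packing_box: fixed wooden packing box. Origin: centre of its underside on the bench; y along its length (to the robot's left), x across (away from the robot), z up. Floor board 130 x 290 mm, its top at z = 12 mm. Open above and at the sides in the middle (|y| < 70 mm); a hooded pocket at each end. The top stone's centre comes to x = y = 0, z = 72 mm, between the two hoods, 140 mm apart
- bay_left (a point): centre of the floor of the left (+y) bay, 68.5 mm from the box's middle, z = 12 mm. The bay runs along y from the divider (5 mm) to the end wall's inner face (132 mm), so a 120 mm stone has 7 mm of play (centre at y = 65 to 72, z = 32 mm). Only its first 65 mm are open above, so a stone must go in tilted, nose under the hood, and be levelled there
- bay_right (a point): the same for the right (-y) bay
- hood_left (a point): middle of the inner edge of the left hood, at its underside: y = 70, z = 76 mm in the box's frame. The hood is a 6 mm board (top z = 82), 84 mm wide, from y = 70 to 145. Under it two cheeks (inner faces at x = -28 and 28, outer at 41 mm) run from y = 70 to the end wall. The floor lies 64 mm below the hood
- hood_right (a point): the same for the right hood, at y = -70 mm
- divider (a point): middle of the top of the wooden divider between the bays, at x = y = 0, z = 38 mm of the box: 10 mm thick along y, 56 mm wide along x, rising 26 mm from the floor
- clamp_lever (a joint): angle of the hold-down lever: 0 = fully down (shut, at its stop), growing as it swings up and back, away from the robot, to 1.9. Its stiff hinge (0.6 N m friction) holds it where it is left; about 6 N at the handle moves it. The 18 mm wide arm lies across the middle of the box when shut. Starts down or nearly (0 to 0.3)
- lever_foot (a point): underside of the sprung rubber foot under the lever's arm, 26 mm across, 95 mm from the hinge line; with the lever at 0 it stands at z = 87.5 mm when free. It meets the top stone at about 0.05 rad and is pressed in 4.5 mm (3.6 N) at 0
- clamp_hinge (a point): middle of the lever's hinge line, which is parallel to the box's y axis, 95 mm behind the box's middle (+x), z = 104 mm
- lever_grip (a point): middle of the left half of the red round handle bar, 15 mm thick, crosswise (along the box's y) at the lever's free end: each half 44 mm long; this point is 34 mm left of the arm's middle, 158 mm from the hinge line, z = 120 mm when shut. The bar can turn in a grip, so it can be pinched from above and led round the arc with the gripper upright
- stone_a: sawn block of grey building stone, 40 x 120 x 40 mm (x, y, z), about 0.4 kg; all three stones are alike. Origin at its centre, y axis along its length; starts lying flat on the bench left of the packing box. The section is square, so it may lie on any of its four long faces
- stone_b: sawn block of grey building stone, 40 x 120 x 40 mm (x, y, z), about 0.4 kg; all three stones are alike. Origin at its centre, y axis along its length; starts lying flat on the bench left of the packing box. The section is square, so it may lie on any of its four long faces
- stone_c: sawn block of grey building stone, 40 x 120 x 40 mm (x, y, z), about 0.4 kg; all three stones are alike. Origin at its centre, y axis along its length; starts lying flat on the bench left of the packing box. The section is square, so it may lie on any of its four long faces
- chip_a: stray grey stone chip, irregular, about 41 x 47 mm and 28 mm high, about 0.09 kg, origin at the centre of its underside. Starts on the floor of the packing box in the open middle, one side of the divider; it may be absent
- chip_b: stray grey stone chip, irregular, about 41 x 47 mm and 28 mm high, about 0.09 kg, origin at the centre of its underside. Starts on the floor of the packing box in the open middle, one side of the divider; it may be absent
- try_square: bystander: wooden-stocked try square, 175 x 110 x 16 mm, lying on the bench behind the box
- wax_tin: bystander: round brass-coloured tin, 76 mm across, 32 mm high, behind the box, to the right

How it is judged:
On the way, in this order (a step that is already met when the one before it is completed fails the run):
1. the lever is swung back clear of the box (value of joint clamp_lever above 1.4 rad), for 0.2 s.
2. with the lever back, the chips are out and the three stones lie flat in bond (((x of stone_a in the frame of packing_box between -0.012 and 0.012 m and y of stone_a in the frame of packing_box between 0.06 and 0.077 m and z of stone_a in the frame of packing_box between 0.026 and 0.038 m) or (x of stone_a in the frame of packing_box between -0.012 and 0.012 m and y of stone_a in the frame of packing_box between -0.077 and -0.06 m and z of stone_a in the frame of packing_box between 0.026 and 0.038 m) or (x of stone_a in the frame of packing_box between -0.012 and 0.012 m and y of stone_a in the frame of packing_box between -0.012 and 0.012 m and z of stone_a in the frame of packing_box between 0.066 and 0.078 m)) and angle between the y axis of each of stone_a, stone_b, stone_c and the y axis of packing_box, either way round below 0.1 rad and ((x of stone_b in the frame of packing_box between -0.012 and 0.012 m and y of stone_b in the frame of packing_box between 0.06 and 0.077 m and z of stone_b in the frame of packing_box between 0.026 and 0.038 m) or (x of stone_b in the frame of packing_box between -0.012 and 0.012 m and y of stone_b in the frame of packing_box between -0.077 and -0.06 m and z of stone_b in the frame of packing_box between 0.026 and 0.038 m) or (x of stone_b in the frame of packing_box between -0.012 and 0.012 m and y of stone_b in the frame of packing_box between -0.012 and 0.012 m and z of stone_b in the frame of packing_box between 0.066 and 0.078 m)) and ((x of stone_c in the frame of packing_box between -0.012 and 0.012 m and y of stone_c in the frame of packing_box between 0.06 and 0.077 m and z of stone_c in the frame of packing_box between 0.026 and 0.038 m) or (x of stone_c in the frame of packing_box between -0.012 and 0.012 m and y of stone_c in the frame of packing_box between -0.077 and -0.06 m and z of stone_c in the frame of packing_box between 0.026 and 0.038 m) or (x of stone_c in the frame of packing_box between -0.012 and 0.012 m and y of stone_c in the frame of packing_box between -0.012 and 0.012 m and z of stone_c in the frame of packing_box between 0.066 and 0.078 m)) and (x of chip_a in the frame of packing_box above 0.15 m or x of chip_a in the frame of packing_box below -0.09 m or y of chip_a in the frame of packing_box above 0.17 m or y of chip_a in the frame of packing_box below -0.17 m) and height (world z) of chip_a between -0.03 and 0.04 m and (x of chip_b in the frame of packing_box above 0.15 m or x of chip_b in the frame of packing_box below -0.09 m or y of chip_b in the frame of packing_box above 0.17 m or y of chip_b in the frame of packing_box below -0.17 m) and height (world z) of chip_b between -0.03 and 0.04 m and value of joint clamp_lever above 1.2 rad), for 0.2 s.
At the end, for the whole second after the job is handed in: A stone flat in each bay, the third flat on top over the joint: each within 12 mm across and along (bay stones 8 mm along), 6 mm in height, 0.1 rad of the box's length; chips on the bench clear of the box; lever within 0.03 rad of fully down; all at rest (((x of stone_a in the frame of packing_box between -0.012 and 0.012 m and y of stone_a in the frame of packing_box between 0.06 and 0.077 m and z of stone_a in the frame of packing_box between 0.026 and 0.038 m) or (x of stone_a in the frame of packing_box between -0.012 and 0.012 m and y of stone_a in the frame of packing_box between -0.077 and -0.06 m and z of stone_a in the frame of packing_box between 0.026 and 0.038 m) or (x of stone_a in the frame of packing_box between -0.012 and 0.012 m and y of stone_a in the frame of packing_box between -0.012 and 0.012 m and z of stone_a in the frame of packing_box between 0.066 and 0.078 m)) and angle between the y axis of each of stone_a, stone_b, stone_c and the y axis of packing_box, either way round below 0.1 rad and ((x of stone_b in the frame of packing_box between -0.012 and 0.012 m and y of stone_b in the frame of packing_box between 0.06 and 0.077 m and z of stone_b in the frame of packing_box between 0.026 and 0.038 m) or (x of stone_b in the frame of packing_box between -0.012 and 0.012 m and y of stone_b in the frame of packing_box between -0.077 and -0.06 m and z of stone_b in the frame of packing_box between 0.026 and 0.038 m) or (x of stone_b in the frame of packing_box between -0.012 and 0.012 m and y of stone_b in the frame of packing_box between -0.012 and 0.012 m and z of stone_b in the frame of packing_box between 0.066 and 0.078 m)) and ((x of stone_c in the frame of packing_box between -0.012 and 0.012 m and y of stone_c in the frame of packing_box between 0.06 and 0.077 m and z of stone_c in the frame of packing_box between 0.026 and 0.038 m) or (x of stone_c in the frame of packing_box between -0.012 and 0.012 m and y of stone_c in the frame of packing_box between -0.077 and -0.06 m and z of stone_c in the frame of packing_box between 0.026 and 0.038 m) or (x of stone_c in the frame of packing_box between -0.012 and 0.012 m and y of stone_c in the frame of packing_box between -0.012 and 0.012 m and z of stone_c in the frame of packing_box between 0.066 and 0.078 m)) and (x of chip_a in the frame of packing_box above 0.15 m or x of chip_a in the frame of packing_box below -0.09 m or y of chip_a in the frame of packing_box above 0.17 m or y of chip_a in the frame of packing_box below -0.17 m) and height (world z) of chip_a between -0.03 and 0.04 m and (x of chip_b in the frame of packing_box above 0.15 m or x of chip_b in the frame of packing_box below -0.09 m or y of chip_b in the frame of packing_box above 0.17 m or y of chip_b in the frame of packing_box below -0.17 m) and height (world z) of chip_b between -0.03 and 0.04 m and linear speed of each of stone_a, stone_b, stone_c below 0.02 m/s and value of joint clamp_lever below 0.03 rad); the robot touches nothing.
It fails at once if a bystander is pushed more than 30 mm (distance of any of try_square, wax_tin from where it was at the start of the episode above 0.03 m).
Of chip_a, chip_b only 1 to 2 are there at a start; the rules pass over those that are not, and their reading is None.
At some moment in a run one of stone_a, stone_b, stone_c may be knocked a few centimetres aside while the robot is not near it.
It also fails if it takes over 200 s, if anything falls off the work surface, if the arm or the gripper's body presses on something with over 40 N, if the wrist force passes 120 N, or if a joint passes its speed limit or range.

## Working session

There is one attempt and no reset: what is moved stays moved. The work goes in short steps, Python scripts to look and compute and a tool call to move; the robot and the scene stay as the last step left them, time stands still between calls to the robot, and variables do not carry over. Pictures are saved under pics/ and viewed, at most 14 in all, crops included, and the job is handed in when it is done.

Besides the shell and the picture viewer there is one more tool, called after "Call:" by a JSON object that holds its "fn" and its "kwargs". send_rows: Moves the arm, as the interface text tells. Its arguments: {"type":"object","properties":{"increments":{"type":"array","items":{"type":"object","properties":{"dx":{"type":"number"},"dy":{"type":"number"},"dz":{"type":"number"},"roll":{"type":"number"},"claw":{"type":"number"}}}},"grip_force":{"type":"number"}},"required":["increments"]}

```bash
mkdir -p pics
cat > h.py <<'E'
import numpy as np, cv2
from workcell import get_state, read_camera, hand_in
def ray(c,u,v):
    M=np.array(c["world_to_cam"]);R,t=M[:3,:3],M[:3,3]
    d=np.array([(u-c["cx"])/c["fx"],-(v-c["cy"])/c["fy"],-1.])
    return -R.T@t, R.T@d
def onz(c,u,v,z):
    o,d=ray(c,u,v); return o+d*(z-o[2])/d[2]
def proj(c,p):
    M=np.array(c["world_to_cam"]);q=M[:3,:3]@np.array(p)+M[:3,3]
    return np.array([c["cx"]+c["fx"]*q[0]/-q[2],c["cy"]-c["fy"]*q[1]/-q[2]])
E
python3 - <<'E'
from h import *
ims=[]
for n in("scene","top"):
    c=read_camera(n);print(n,{k:(np.round(v,3).tolist() if k!="image" else 0) for k,v in c.items()})
    cv2.imwrite(f"pics/{n}0.png",c["image"])
s=get_state();print(s)
E
```

```text
scene {'image': 0, 'fx': 413.24, 'fy': 413.24, 'cx': 276.513, 'cy': 214.089, 'world_to_cam': [[0.731, -0.682, 0.02, -0.357], [0.405, 0.457, 0.792, -0.317], [-0.549, -0.571, 0.61, -0.584], [0.0, 0.0, 0.0, 1.0]]}
top {'image': 0, 'fx': 526.963, 'fy': 526.963, 'cx': 273.812, 'cy': 212.983, 'world_to_cam': [[-0.009, -1.0, 0.015, 0.034], [0.999, -0.009, 0.037, -0.559], [-0.037, 0.015, 0.999, -1.426], [0.0, 0.0, 0.0, 1.0]]}
{'clock': 0.1, 'joint_pos': array([ 1.04338250e+00,  3.13916906e-01,  4.51014289e-02,  1.30358915e+00,
       -1.12270347e-06,  1.43120734e+00]), 'qvel': array([-0.00049131, -0.00223797,  0.00420168,  0.00254018,  0.0001157 ,
       -0.00147798]), 'tau': array([ 1.93913016e-03, -4.81727922e+01,  2.99242777e+01,  1.27546827e-02,
       -1.23937120e-04,  2.78047605e-05]), 'tcp_pos': array([0.21722771, 0.5319064 , 0.23050642]), 'orientation': array([-2.62710634e-04,  1.92699391e-01,  9.81257509e-01, -7.60025874e-04]), 'wrist_force': array([-0.21923651,  0.40881283,  0.49611034]), 'ft_torque': array([-0.02229502, -0.02115637,  0.00804164]), 'grip_force': 0.0, 'finger_gap': 0.0854585792958979}
```

View pics/scene0.png

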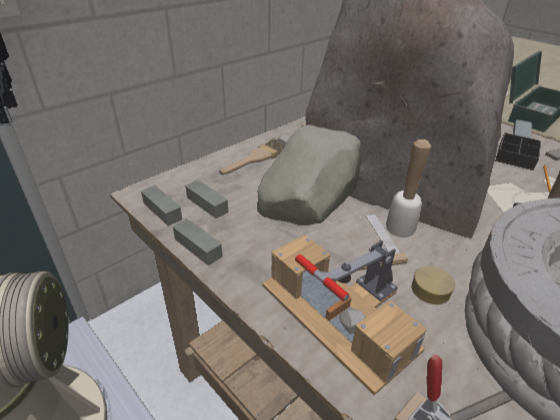

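View pics/top0.png

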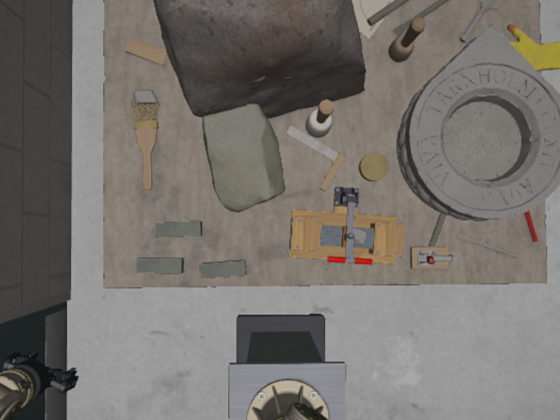

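The scene shows three stones left (top view about (178,229), (160,265), (222,268)), the box at (347,236) with the lever down (red bar at (350,261)), and at least one chip in the right bay. I'll enlarge.

Run:
```python
from h import *
c=cv2.imread("pics/top0.png");s=cv2.imread("pics/scene0.png")
a=cv2.resize(c[210:285,130:255],None,fx=3.6,fy=3.6,interpolation=2);b=cv2.resize(c[180:270,285:410],None,fx=3.6,fy=3.6,interpolation=2)
d=cv2.resize(s[225:395,255:435],None,fx=1.9,fy=1.9,interpolation=2)
W=np.zeros((600,800,3),np.uint8);W[:270,:450]=a;W[272:272+324,:450]=b;W[:323,455:455+342]=d
cv2.imwrite("pics/crop0.png",W)
for p in[(160,265),(178,229),(222,268),(335,236),(362,236),(350,320)]:print(p,c[p[1],p[0]])
```

```text
(160, 265) [101 106 105]
(178, 229) [100 107 106]
(222, 268) [100 105 104]
(335, 236) [110 105 100]
(362, 236) [126 129 131]
(350, 320) [151 150 150]
```

View pics/crop0.png

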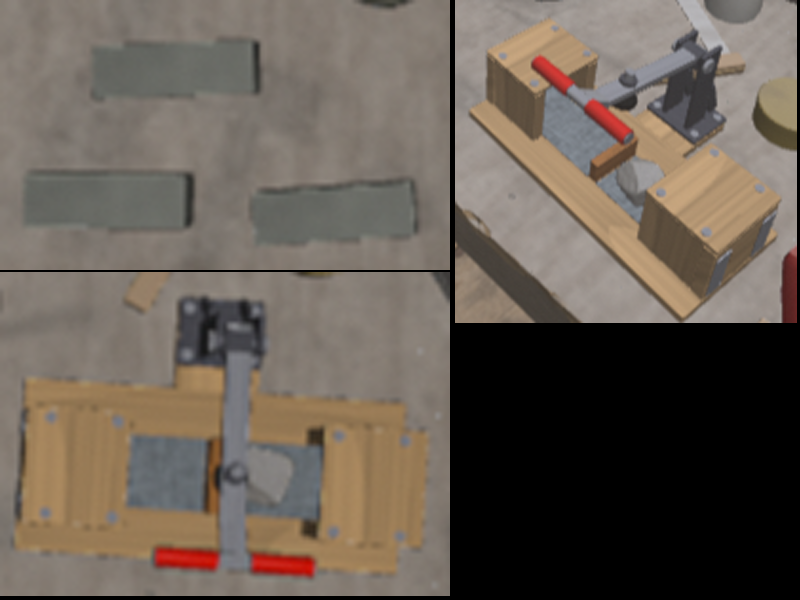

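Crop: one chip only, in the right bay at top px about (359,236); the box is yawed slightly (near edge lower right); stones are roughly at (179,229), (160,265), (222,268).

```bash
cat >> h.py <<'E'
def tri(c1,p1,c2,p2):
    o1,d1=ray(c1,*p1);o2,d2=ray(c2,*p2)
    k=np.linalg.lstsq(np.c_[d1,-d2],o2-o1,rcond=None)[0]
    a,b=o1+d1*k[0],o2+d2*k[1];return (a+b)/2,np.linalg.norm(a-b)
def red(c):
    h=cv2.cvtColor(c["image"],40);m=((h[...,0]<6)|(h[...,0]>174))&(h[...,1]>170)&(h[...,2]>90);return m.astype(np.uint8)
def stones(c,box=(100,215,270,285)):
    """top-view stones: centre, angle (deg, long axis from +y toward +x) on z=.04"""
    x0,y0,x1,y1=box;im=c["image"].astype(int);B,G,R=im[...,0],im[...,1],im[...,2]
    m=((G-R>=0)&(G<125)&(G>60)).astype(np.uint8);k=np.zeros_like(m);k[y0:y1,x0:x1]=m[y0:y1,x0:x1]
    k=cv2.morphologyEx(k,cv2.MORPH_OPEN,np.ones((3,3)));out=[]
    for q in cv2.findContours(k,0,1)[0]:
        if cv2.contourArea(q)<250:continue
        pts=np.array([onz(c,u,v,.04)[:2] for u,v in q[:,0]],np.float32)*1000
        r=cv2.minAreaRect(pts);bp=cv2.boxPoints(r);e=[bp[1]-bp[0],bp[2]-bp[1]];e=max(e,key=np.linalg.norm)
        out.append((np.round(np.array(r[0]),1),np.round(r[1],1),round(float((np.degrees(np.arctan2(e[0],e[1]))+90)%180-90),1)))
    return out
E
python3 - <<'E'
from h import *
t=read_camera("top");s=read_camera("scene")
for r in stones(t):print("stone",r)
C=lambda x,y:(285+x/3.6,180+(y-272)/3.6)
P=[onz(t,*C(*p),.012) for p in[(25,380),(405,405),(398,572),(15,548)]]
for p in P:print(p.round(4))
print("lens",np.linalg.norm(P[0]-P[1]),np.linalg.norm(P[1]-P[2]));print("ctr",np.mean(P,0))
H=[onz(t,*C(*p),.082) for p in[(27,405),(425,430),(422,545),(20,520)]];print("hood",np.round(H,3).tolist(),np.mean(H,0))
print("divider top",onz(t,*C(213,475),.038),"chip",onz(t,359.4,236.4,.035))
for n,c in(("t",t),("s",s)):
    m=red(c)
    nn,l,st,ce=cv2.connectedComponentsWithStats(m)
    for i in range(1,nn):
        if st[i,4]>15:print(n,st[i],ce[i])
E
```

```text
stone (array([412. , 167.3]), array([ 38.1, 118.5]), -3.3)
stone (array([423.4, 335.2]), array([116.6,  37. ]), 0.6)
stone (array([518.4, 284.7]), array([116.7,  37.1]), 0.1)
[ 0.5674 -0.0203  0.012 ]
[ 0.5459 -0.3084  0.012 ]
[ 0.4197 -0.3008  0.012 ]
[ 0.4407 -0.0114  0.012 ]
lens 0.2889364630667824 0.1264407154364608
ctr [ 0.49343213 -0.16020833  0.012     ]
hood [[0.546, -0.018, 0.082], [0.526, -0.305, 0.082], [0.443, -0.301, 0.082], [0.464, -0.012, 0.082]] [ 0.4948391  -0.15912082  0.082     ]
divider top [ 0.49449389 -0.15788614  0.038     ] chip [ 0.49405243 -0.19923383  0.035     ]
t [526 212  11  29 105] [530.78095238 226.08571429]
t [328 257  18   6  86] [336.29069767 259.02325581]
t [355 258  17   6  84] [362.9047619  260.78571429]
s [296 255  21  19 152] [305.94078947 263.38815789]
s [324 278  24  21 188] [334.94680851 287.65425532]
```

```bash
cat >> h.py <<'E'
O=np.array([.4942,-.1597,0.]);yw=np.arctan2(-.0710,.997)
ex=np.array([np.cos(yw),np.sin(yw),0]);ey=np.array([-ex[1],ex[0],0]);ez=np.array([0,0,1.])
def W(x,y,z=0):return O+x*ex+y*ey+z*ez
def B(p):return np.array([(p-O)@ex,(p-O)@ey,p[2]])
def tool():
    s=get_state();w,x,y,z=s["orientation"];
    ya=np.array([2*(x*y-w*z),1-2*(x*x+z*z)]);a=np.degrees(np.arctan2(ya[1],ya[0]));
    print("tcp",s["tcp_pos"].round(4),"box",B(s["tcp_pos"]).round(4),"closing yaw",a.round(2),"gap",round(s["finger_gap"],4),"F",s["wrist_force"].round(1),"grip",s["grip_force"],"t",s["clock"]);return s
def go(p,a=None):
    s=tool();d=(np.array(p)-s["tcp_pos"])/.025;print("go",np.round(p,4),"units",d.round(2))
E
python3 - <<'E'
from h import *
t=read_camera("top");s=read_camera("scene")
for a,b in(((336.3,259.0),(305.9,263.4)),((362.9,260.8),(334.9,287.7))):
    p,e=tri(t,a,s,b);print(p,e,B(p))
th=0.1
for th in(0,.1,.2,.3):
  r=np.hypot(.158,.016);ph=np.arctan2(.016,.158);print(th,.095-r*np.cos(th+ph),.104+r*np.sin(th+ph))
g=W(-.06,.034,.12);go(g+[0,0,.09])
E
```

```text
[ 0.4388304  -0.12058927  0.14519943] 0.003228655259919074 [-0.05800791  0.03507882  0.14519943]
[ 0.43383908 -0.1862299   0.14509718] 0.0031379427327839554 [-0.05832392 -0.03075055  0.14509718]
0 -0.063 0.12
0.1 -0.060613323447578804 0.13569374647464727
0.2 -0.0566718100061952 0.15107081951107953
0.3 -0.0512148419752643 0.16597757647850134
tcp [0.2174 0.5322 0.231 ] box [-0.3253  0.6705  0.231 ] closing yaw 67.78 gap 0.0855 F [0.  0.4 0.5] grip 0.0 t 0.3
go [ 0.4368 -0.1215  0.21  ] units [  8.78 -26.15  -0.84]
```

Call:
{"fn": "send_rows", "kwargs": {"increments": [{"dx": 1.2, "dy": -1.8, "dz": 0, "roll": -1, "claw": 1}, {"dx": 2.4, "dy": -3.6, "dz": 0, "roll": -2, "claw": 1}, {"dx": 3.6, "dy": -5.4, "dz": 0, "roll": -3, "claw": 1}, {"dx": 4.8, "dy": -7.2, "dz": 0, "roll": -4, "claw": 1}, {"dx": 6, "dy": -9.2, "dz": 0, "roll": -5, "claw": 1}], "grip_force": 40}}

```text
clock: 0.92
tcp_pos: [0.3683, 0.301, 0.2315]
orientation: [0.0, 0.518, 0.855, 0.0]
wrist_force: [0.7, 0.0, 0.3]
finger_gap: 0.0852
grip_force: 0.0
```

Call:
{"fn": "send_rows", "kwargs": {"increments": [{"dx": 0.7, "dy": -2.1, "dz": 0, "roll": -1, "claw": 1}, {"dx": 1.4, "dy": -4.2, "dz": 0, "roll": -2, "claw": 1}, {"dx": 2.1, "dy": -6.3, "dz": 0, "roll": -3, "claw": 1}, {"dx": 2.7, "dy": -8.4, "dz": 0, "roll": -4, "claw": 1}, {"dx": 2.8, "dy": -10.5, "dz": 0, "roll": -4, "claw": 1}]}}

```text
clock: 1.55
tcp_pos: [0.4382, 0.0379, 0.2314]
orientation: [0.0, 0.733, 0.68, 0.0]
wrist_force: [1.0, -0.8, -0.6]
finger_gap: 0.0856
grip_force: 0.0
```

Call:
{"fn": "send_rows", "kwargs": {"increments": [{"dx": 0, "dy": -2, "dz": 0, "roll": 0, "claw": 1}, {"dx": 0, "dy": -4, "dz": 0, "roll": 0, "claw": 1}, {"dx": 0, "dy": -6.4, "dz": 0, "roll": 0, "claw": 1}, {"dx": 0, "dy": -6.4, "dz": 0, "roll": 0, "claw": 1}, {"dx": 0, "dy": -6.4, "dz": 0, "roll": 0, "claw": 1}]}}

```text
clock: 2.17
tcp_pos: [0.4371, -0.12, 0.2312]
orientation: [-0.0, 0.733, 0.68, 0.0]
wrist_force: [0.1, 0.5, 0.8]
finger_gap: 0.0847
grip_force: 0.0
```

Run:
```python
from h import *
go(W(-.057,.034,.127))
```

```text
tcp [ 0.4371 -0.12    0.2312] box [-0.0597  0.0355  0.2312] closing yaw -4.28 gap 0.0847 F [0.1 0.5 0.8] grip 0.0 t 2.175
go [ 0.4398 -0.1217  0.127 ] units [ 0.11 -0.07 -4.17]
```

Call:
{"fn": "send_rows", "kwargs": {"increments": [{"dx": 0.1, "dy": -0.07, "dz": -2, "roll": 0, "claw": 1}, {"dx": 0.1, "dy": -0.07, "dz": -4.15, "roll": 0, "claw": 1}, {"dx": 0.1, "dy": -0.07, "dz": -4.15, "roll": 0, "claw": -1}, {"dx": 0.1, "dy": -0.07, "dz": -4.15, "roll": 0, "claw": -1}, {"dx": 0.1, "dy": -0.07, "dz": -4.15, "roll": 0, "claw": -1}], "grip_force": 40}}

```text
clock: 2.8
tcp_pos: [0.4418, -0.1222, 0.13]
orientation: [0.002, 0.732, 0.681, 0.001]
wrist_force: [-0.0, -0.1, 0.5]
finger_gap: 0.0321
grip_force: 0.0
```

Call:
{"fn": "send_rows", "kwargs": {"increments": [{"claw": -1}, {"claw": -1}, {"claw": -1}, {"claw": -1}, {"claw": -1}]}}

```text
schema error: expected keys dx, dy, dz, roll, claw
```

Run:
```python
from h import *
s=tool();b=B(s["tcp_pos"]);r=np.hypot(.158,.016);ph=np.arctan2(.016,.158)
th0=.16
f=lambda th:W(.095-r*np.cos(th+ph),.034,.104+r*np.sin(th+ph))
for th in np.arange(.16,1.93,.0885*1):print(round(th,2),((f(th)-f(th0))/.025).round(2))
```

```text
tcp [ 0.4418 -0.1222  0.13  ] box [-0.0549  0.0336  0.13  ] closing yaw -4.16 gap 0.0321 F [-0.  -0.1  0.5] grip 0.0 t 2.8
0.16 [0. 0. 0.]
0.25 [ 0.17 -0.01  0.54]
0.34 [ 0.38 -0.03  1.06]
0.43 [ 0.64 -0.05  1.55]
0.51 [ 0.95 -0.07  2.03]
0.6 [ 1.29 -0.09  2.47]
0.69 [ 1.67 -0.12  2.88]
0.78 [ 2.09 -0.15  3.26]
0.87 [ 2.53 -0.18  3.6 ]
0.96 [ 3.01 -0.21  3.89]
1.04 [ 3.51 -0.25  4.15]
1.13 [ 4.03 -0.29  4.36]
1.22 [ 4.57 -0.33  4.52]
1.31 [ 5.12 -0.36  4.63]
1.4 [ 5.67 -0.4   4.7 ]
1.49 [ 6.23 -0.44  4.71]
1.58 [ 6.79 -0.48  4.68]
1.66 [ 7.35 -0.52  4.59]
1.75 [ 7.89 -0.56  4.46]
1.84 [ 8.42 -0.6   4.28]
```

Call:
{"fn": "send_rows", "kwargs": {"increments": [{"dx": 0, "dy": 0, "dz": 0, "roll": 0, "claw": -1}, {"dx": 0, "dy": 0, "dz": 0, "roll": 0, "claw": -1}, {"dx": 0, "dy": 0, "dz": 0, "roll": 0, "claw": -1}, {"dx": 0.17, "dy": -0.01, "dz": 0.54, "roll": 0, "claw": -1}, {"dx": 0.38, "dy": -0.03, "dz": 1.06, "roll": 0, "claw": -1}]}}

```text
clock: 3.42
tcp_pos: [0.4469, -0.1227, 0.1541]
orientation: [-0.002, 0.733, 0.68, -0.002]
wrist_force: [-6.4, -3.2, -6.0]
finger_gap: 0.0136
grip_force: 39.0
```

Call:
{"fn": "send_rows", "kwargs": {"increments": [{"dx": 0.26, "dy": -0.02, "dz": 0.49, "roll": 0, "claw": -1}, {"dx": 0.57, "dy": -0.04, "dz": 0.97, "roll": 0, "claw": -1}, {"dx": 0.91, "dy": -0.06, "dz": 1.41, "roll": 0, "claw": -1}, {"dx": 1.29, "dy": -0.09, "dz": 1.82, "roll": 0, "claw": -1}, {"dx": 1.71, "dy": -0.12, "dz": 2.2, "roll": 0, "claw": -1}]}}

```text
clock: 4.05
tcp_pos: [0.4846, -0.1255, 0.2102]
orientation: [-0.005, 0.733, 0.68, -0.006]
wrist_force: [-26.9, -2.4, 16.4]
finger_gap: 0.0132
grip_force: 39.5
```

Call:
{"fn": "send_rows", "kwargs": {"increments": [{"dx": 0.44, "dy": -0.03, "dz": 0.34, "roll": 0, "claw": -1}, {"dx": 0.92, "dy": -0.06, "dz": 0.63, "roll": 0, "claw": -1}, {"dx": 1.42, "dy": -0.1, "dz": 0.89, "roll": 0, "claw": -1}, {"dx": 1.94, "dy": -0.14, "dz": 1.1, "roll": 0, "claw": -1}, {"dx": 2.48, "dy": -0.18, "dz": 1.26, "roll": 0, "claw": -1}]}}

```text
clock: 4.68
tcp_pos: [0.553, -0.1307, 0.2455]
orientation: [0.001, 0.733, 0.68, -0.001]
wrist_force: [-4.5, -2.4, 0.0]
finger_gap: 0.0131
grip_force: 40.0
```

Run:
```python
from h import *
s=tool()
```

```text
tcp [ 0.553  -0.1307  0.2455] box [0.0566 0.0331 0.2455] closing yaw -4.27 gap 0.0131 F [-4.5 -2.4  0. ] grip 40.01930594444275 t 4.675
```

Call:
{"fn": "send_rows", "kwargs": {"increments": [{"dx": 0.55, "dy": -0.04, "dz": 0.11, "roll": 0, "claw": -1}, {"dx": 1.1, "dy": -0.08, "dz": 0.18, "roll": 0, "claw": -1}, {"dx": 1.66, "dy": -0.12, "dz": 0.19, "roll": 0, "claw": -1}, {"dx": 2.22, "dy": -0.16, "dz": 0.16, "roll": 0, "claw": -1}, {"dx": 2.78, "dy": -0.2, "dz": 0.07, "roll": 0, "claw": -1}]}}

```text
clock: 5.3
tcp_pos: [0.6236, -0.1358, 0.2453]
orientation: [0.001, 0.733, 0.68, -0.0]
wrist_force: [-5.6, -2.5, 12.5]
finger_gap: 0.0133
grip_force: 43.6
```

Call:
{"fn": "send_rows", "kwargs": {"increments": [{"dx": 0.54, "dy": -0.04, "dz": -0.13, "roll": 0, "claw": -1}, {"dx": 0.9, "dy": -0.07, "dz": -0.26, "roll": 0, "claw": -1}, {"dx": 0.9, "dy": -0.07, "dz": -0.26, "roll": 0, "claw": -1}, {"dx": 0.9, "dy": -0.07, "dz": -0.26, "roll": 0, "claw": 0.2}, {"dx": 0.9, "dy": -0.07, "dz": -0.26, "roll": 0, "claw": 0.2}]}}

```text
clock: 5.92
tcp_pos: [0.6463, -0.1366, 0.2361]
orientation: [0.0, 0.733, 0.681, 0.0]
wrist_force: [0.3, 0.9, 1.2]
finger_gap: 0.0487
grip_force: 0.0
```

Call:
{"fn": "send_rows", "kwargs": {"increments": [{"dx": 0, "dy": 0, "dz": 0, "roll": 0, "claw": 0.2}, {"dx": 0, "dy": 0, "dz": 1.2, "roll": 0, "claw": 0.2}, {"dx": 0, "dy": 0, "dz": 2.4, "roll": 0, "claw": 0.2}, {"dx": -2, "dy": 1, "dz": 2.4, "roll": 0, "claw": 0.2}, {"dx": -4, "dy": 2, "dz": 2.4, "roll": 0, "claw": 0.2}]}}

```text
clock: 6.55
tcp_pos: [0.5458, -0.0867, 0.2954]
orientation: [0.0, 0.733, 0.68, 0.0]
wrist_force: [0.5, 0.2, 0.4]
finger_gap: 0.0513
grip_force: 0.0
```

Run:
```python
from h import *
s=tool()
t=read_camera("top");c=read_camera("scene")
a=cv2.resize(t["image"][170:290,270:420],None,fx=2.6,fy=2.6,interpolation=2);d=cv2.resize(c["image"][170:410,255:455],None,fx=2,fy=2,interpolation=2)
w=np.zeros((480,800,3),np.uint8);w[:312,:390]=a;w[:480,400:800]=d;cv2.imwrite("pics/p1.png",w)
```

```text
tcp [ 0.5458 -0.0867  0.2954] box [0.0463 0.0765 0.2954] closing yaw -4.25 gap 0.0513 F [0.5 0.2 0.4] grip 0.0 t 6.55
```

View pics/p1.png

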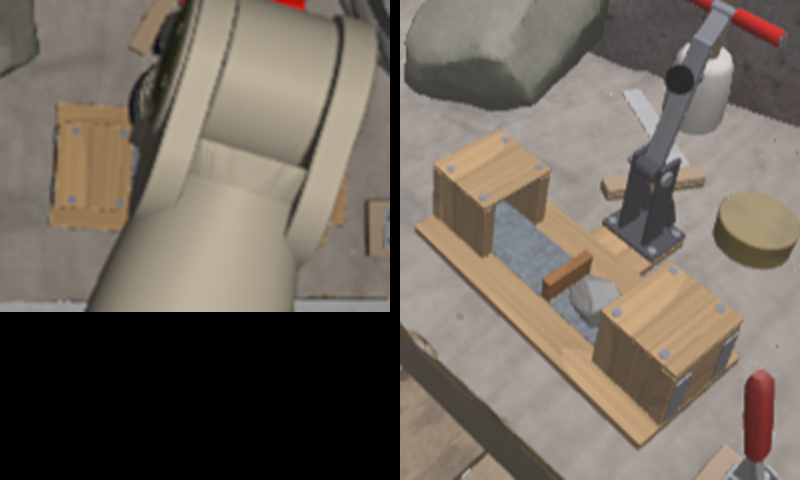

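The lever stands back past the upright; one chip lies beside the divider in the right bay at scene px about (352,319).

Run:
```python
from h import *
t=read_camera("top");c=read_camera("scene")
p,e=tri(t,(359.4,236.4),c,(352.5,317));print(p,e,B(p));print(B(onz(c,352.5,319,.035)))
# stone 'scene' check
go(W(.002,-.040,.1));go(W(.002,-.040,.018))
```

```text
[ 0.49144653 -0.19577157  0.03563357] 0.008420734820597745 [-0.00018422 -0.03617604  0.03563357]
[-0.00616573 -0.03603762  0.035     ]
tcp [ 0.5455 -0.0863  0.2964] box [0.0459 0.0768 0.2964] closing yaw -4.18 gap 0.0512 F [ 1.1  0.2 -0.5] grip 0.0 t 6.75
go [ 0.4934 -0.1997  0.1   ] units [-2.08 -4.54 -7.86]
tcp [ 0.5455 -0.0863  0.2964] box [0.0459 0.0768 0.2964] closing yaw -4.18 gap 0.0512 F [ 1.1  0.2 -0.5] grip 0.0 t 6.75
go [ 0.4934 -0.1997  0.018 ] units [ -2.08  -4.54 -11.14]
```

Call:
{"fn": "send_rows", "kwargs": {"increments": [{"dx": -1, "dy": -2.2, "dz": 0, "roll": 0, "claw": 1}, {"dx": -2.1, "dy": -4.4, "dz": -1.5, "roll": 0, "claw": 1}, {"dx": -2.1, "dy": -4.4, "dz": -4, "roll": 0, "claw": 1}, {"dx": -2.1, "dy": -4.4, "dz": -6.5, "roll": 0, "claw": 1}, {"dx": -2.1, "dy": -4.4, "dz": -8, "roll": 0, "claw": 1}]}}

```text
clock: 7.38
tcp_pos: [0.494, -0.198, 0.0932]
orientation: [-0.0, 0.733, 0.68, -0.0]
wrist_force: [0.1, 0.2, 0.1]
finger_gap: 0.085
grip_force: 0.0
```

Call:
{"fn": "send_rows", "kwargs": {"increments": [{"dx": 0, "dy": 0, "dz": -1.5, "roll": 0, "claw": 1}, {"dx": 0, "dy": 0, "dz": -3.1, "roll": 0, "claw": 1}, {"dx": 0, "dy": 0, "dz": -3.1, "roll": 0, "claw": 1}, {"dx": 0, "dy": 0, "dz": -3.1, "roll": 0, "claw": -1}, {"dx": 0, "dy": 0, "dz": -3.1, "roll": 0, "claw": -1}]}}

```text
clock: 8.0
tcp_pos: [0.4955, -0.198, 0.0202]
orientation: [0.002, 0.733, 0.681, 0.001]
wrist_force: [-0.6, 0.3, 0.9]
finger_gap: 0.0519
grip_force: 0.0
```

Call:
{"fn": "send_rows", "kwargs": {"increments": [{"dx": 0, "dy": 0, "dz": 0, "roll": 0, "claw": -1}, {"dx": 0, "dy": 0, "dz": 0, "roll": 0, "claw": -1}, {"dx": 0, "dy": 0, "dz": 0, "roll": 0, "claw": -1}, {"dx": 0, "dy": 0, "dz": 1, "roll": 0, "claw": -1}, {"dx": 0, "dy": 0, "dz": 3, "roll": 0, "claw": -1}]}}

```text
clock: 8.62
tcp_pos: [0.4924, -0.1962, 0.0933]
orientation: [-0.002, 0.733, 0.681, -0.0]
wrist_force: [1.5, -0.4, -0.7]
finger_gap: 0.04
grip_force: 39.8
```

Run:
```python
from h import *
go([.50,.055,.12])
c=read_camera("scene")
cv2.imwrite("pics/p2.png",c["image"][180:400,230:430])
```

```text
tcp [ 0.4924 -0.1962  0.0933] box [ 0.0008 -0.0365  0.0933] closing yaw -4.22 gap 0.04 F [ 1.5 -0.4 -0.7] grip 39.81891363657269 t 8.625
go [0.5   0.055 0.12 ] units [ 0.3  10.05  1.07]
```

View pics/p2.png

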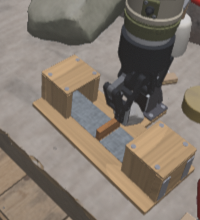

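The chip is in the fingers, right bay clear. Carry it out to the left.

Call:
{"fn": "send_rows", "kwargs": {"increments": [{"dx": 0, "dy": 0, "dz": 1.5, "roll": 0, "claw": -1}, {"dx": 0.1, "dy": 2.4, "dz": 2, "roll": 0, "claw": -1}, {"dx": 0.2, "dy": 4.8, "dz": 2, "roll": 0, "claw": -1}, {"dx": 0.3, "dy": 7.2, "dz": 2, "roll": 0, "claw": -1}, {"dx": 0.3, "dy": 9.6, "dz": 1.5, "roll": 0, "claw": -1}]}}

```text
clock: 9.3
tcp_pos: [0.5028, 0.0448, 0.1328]
orientation: [0.002, 0.733, 0.68, 0.002]
wrist_force: [1.5, 0.4, -1.2]
finger_gap: 0.0396
grip_force: 39.8
```

Call:
{"fn": "send_rows", "kwargs": {"increments": [{"dx": 0, "dy": 0.4, "dz": -2, "roll": 0, "claw": -1}, {"dx": 0, "dy": 0.4, "dz": -4, "roll": 0, "claw": -1}, {"dx": 0, "dy": 0.4, "dz": -4.9, "roll": 0, "claw": -1}, {"dx": 0, "dy": 0.4, "dz": -4.9, "roll": 0, "claw": -1}, {"dx": 0, "dy": 0.4, "dz": -4.9, "roll": 0, "claw": 1}]}}

```text
clock: 9.93
tcp_pos: [0.502, 0.0531, 0.0091]
orientation: [0.001, 0.733, 0.681, 0.001]
wrist_force: [0.1, 0.1, -0.3]
finger_gap: 0.0562
grip_force: 0.0
```

Call:
{"fn": "send_rows", "kwargs": {"increments": [{"dx": 0, "dy": 0, "dz": 0, "roll": 0, "claw": 1}, {"dx": 0, "dy": 0, "dz": 0, "roll": 0, "claw": 1}, {"dx": 0, "dy": 0, "dz": 2, "roll": 0, "claw": 1}, {"dx": 0, "dy": 0, "dz": 4, "roll": 0, "claw": 1}, {"dx": 0, "dy": 0, "dz": 4, "roll": 0, "claw": 1}]}}

```text
clock: 10.55
tcp_pos: [0.5047, 0.0529, 0.1128]
orientation: [0.003, 0.733, 0.681, 0.003]
wrist_force: [0.2, 0.4, -1.0]
finger_gap: 0.0854
grip_force: 0.0
```

Run:
```python
from h import *
tool();t=read_camera("top")
for r in stones(t):print(r)
```

```text
tcp [0.5047 0.0529 0.1128] box [-0.0046  0.2128  0.1128] closing yaw -4.22 gap 0.0854 F [ 0.2  0.4 -1. ] grip 0.0 t 10.55
(array([411.3, 179.6]), array([37.9, 93.8]), -3.5)
(array([423.4, 335.2]), array([116.6,  37. ]), 0.6)
(array([518.7, 284.7]), array([ 36.7, 118. ]), -2.1)
```

Run:
```python
from h import *
go([.4143,.1274,.008])
```

```text
tcp [0.5031 0.053  0.1106] box [-0.0062  0.2128  0.1106] closing yaw -4.22 gap 0.0852 F [-0.3  0.5 -0.8] grip 0.0 t 10.6
go [0.4143 0.1274 0.008 ] units [-3.55  2.98 -4.1 ]
```

Call:
{"fn": "send_rows", "kwargs": {"increments": [{"dx": -1.8, "dy": 1.5, "dz": 0, "roll": 0.5, "claw": 1}, {"dx": -3.55, "dy": 3, "dz": 0, "roll": 0.94, "claw": 1}, {"dx": -3.55, "dy": 3, "dz": 0, "roll": 0.94, "claw": 1}, {"dx": -3.55, "dy": 3, "dz": -2, "roll": 0.94, "claw": 1}, {"dx": -3.55, "dy": 3, "dz": -4.1, "roll": 0.94, "claw": 1}], "grip_force": 20}}

```text
clock: 11.22
tcp_pos: [0.4137, 0.128, 0.0048]
orientation: [0.001, 0.687, 0.727, 0.001]
wrist_force: [0.9, 0.0, -0.8]
finger_gap: 0.0852
grip_force: 0.0
```

Call:
{"fn": "send_rows", "kwargs": {"increments": [{"dx": 0, "dy": 0, "dz": 0, "roll": 0, "claw": -1}, {"dx": 0, "dy": 0, "dz": 0, "roll": 0, "claw": -1}, {"dx": 0, "dy": 0, "dz": 0, "roll": 0, "claw": -1}, {"dx": 0, "dy": 0, "dz": 0, "roll": 0, "claw": -1}, {"dx": 0, "dy": 0, "dz": 0, "roll": 0, "claw": -1}]}}

```text
clock: 11.85
tcp_pos: [0.4142, 0.1281, 0.0075]
orientation: [0.001, 0.687, 0.727, 0.001]
wrist_force: [-0.6, -1.2, 7.1]
finger_gap: 0.0397
grip_force: 21.7
```

Call:
{"fn": "send_rows", "kwargs": {"increments": [{"dx": 0, "dy": 0, "dz": 0.6, "roll": 0, "claw": -1}, {"dx": 0, "dy": 0, "dz": 1.2, "roll": 0, "claw": -1}, {"dx": 0, "dy": 0, "dz": 2.2, "roll": 0, "claw": -1}, {"dx": 0, "dy": 0, "dz": 3.2, "roll": 0, "claw": -1}, {"dx": 0, "dy": 0, "dz": 4, "roll": 0, "claw": -1}]}}

```text
clock: 12.48
tcp_pos: [0.4123, 0.128, 0.1069]
orientation: [0.0, 0.686, 0.727, 0.0]
wrist_force: [0.4, 0.6, -4.3]
finger_gap: 0.0399
grip_force: 21.3
```

Run:
```python
from h import *
tool()
c=read_camera("scene")
cv2.imwrite("pics/p3.png",cv2.resize(c["image"][120:320,100:340],None,fx=2.5,fy=2.5))
```

```text
tcp [0.4123 0.128  0.1069] box [-0.1021  0.2812  0.1069] closing yaw 3.31 gap 0.0399 F [ 0.4  0.6 -4.3] grip 21.273222863674164 t 12.475
```

View pics/p3.png

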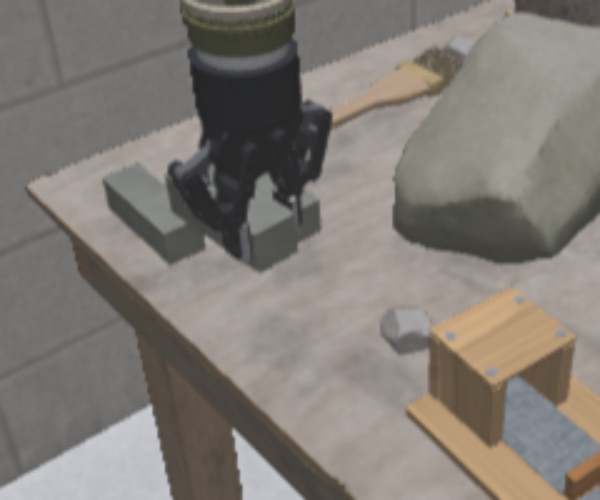

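Run:
```python
from h import *
c=read_camera("scene");t=read_camera("top")
w=np.zeros((450,800,3),np.uint8)
w[:420,:390]=cv2.resize(c["image"][170:240,165:230],(390,420),interpolation=2)
w[:300,400:800]=cv2.resize(t["image"][215:290,140:240],(400,300),interpolation=2)
cv2.imwrite("pics/p4.png",w)
print(get_state()["ft_torque"])
```

```text
[-0.21157306 -0.04741505 -0.01492232]
```

View pics/p4.png

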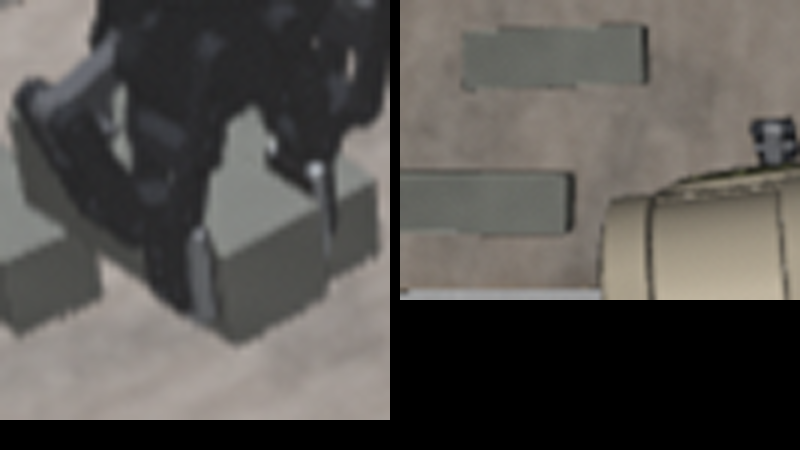

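Run:
```python
from h import *
c=read_camera("scene")
ax=np.array([-.0576,.998,0]);px=np.array([.998,.0576,0]);g=get_state()["tcp_pos"]+[0,0,.019]
for th in(0,.2,.4):
    a=ax*np.cos(th)+np.array([0,0,-np.sin(th)]);n=ax*np.sin(th)+np.array([0,0,np.cos(th)])
    for l,x,h in((-20,-20,-25),(100,-20,-25),(100,-20,15),(-20,20,-25),(-20,-20,15)):
        p=g+a*l/1000+px*x/1000+n*h/1000;print(th,(l,x,h),((proj(c,p)-[165,170])*6).round())
```

```text
0 (-20, -20, -25) [235. 358.]
0 (100, -20, -25) [ 19. 202.]
0 (100, -20, 15) [  2. 106.]
0 (-20, 20, -25) [330. 303.]
0 (-20, -20, 15) [224. 259.]
0.2 (-20, -20, -25) [243. 353.]
0.2 (100, -20, -25) [ 38. 254.]
0.2 (100, -20, 15) [  9. 154.]
0.2 (-20, 20, -25) [338. 299.]
0.2 (-20, -20, 15) [216. 245.]
0.4 (-20, -20, -25) [248. 346.]
0.4 (100, -20, -25) [ 62. 307.]
0.4 (100, -20, 15) [ 22. 204.]
0.4 (-20, 20, -25) [345. 291.]
0.4 (-20, -20, 15) [207. 232.]
```

Stone is lifted but held level (nose at (10,110)–(20,212) matches 0 tilt). I'll tip it by pressing its tail on the outer edge of the left hood.

Run:
```python
from h import *
go(W(0,.161,.100))
```

```text
tcp [0.4124 0.1281 0.1057] box [-0.1021  0.2812  0.1057] closing yaw 3.3 gap 0.0395 F [-0.  -0.6 -4. ] grip 21.29095494747162 t 12.675
go [0.5056 0.0009 0.1   ] units [ 3.73 -5.09 -0.23]
```

Call:
{"fn": "send_rows", "kwargs": {"increments": [{"dx": 1, "dy": -1, "dz": 0.8, "roll": -0.4, "claw": -1}, {"dx": 2.4, "dy": -2.6, "dz": 0.8, "roll": -0.94, "claw": -1}, {"dx": 3.7, "dy": -4.2, "dz": 0.8, "roll": -0.94, "claw": -1}, {"dx": 3.7, "dy": -5.1, "dz": 0.8, "roll": -0.94, "claw": -1}, {"dx": 3.7, "dy": -5.1, "dz": -0.2, "roll": -0.94, "claw": -1}]}}

```text
clock: 13.3
tcp_pos: [0.5063, -0.0014, 0.1005]
orientation: [0.001, 0.734, 0.679, 0.0]
wrist_force: [0.1, 0.9, -4.4]
finger_gap: 0.0398
grip_force: 22.3
```

Call:
{"fn": "send_rows", "kwargs": {"increments": [{"dx": 0, "dy": 0, "dz": -0.15, "roll": 0, "claw": -1}, {"dx": 0, "dy": 0, "dz": -0.3, "roll": 0, "claw": -1}, {"dx": 0, "dy": 0, "dz": -0.45, "roll": 0, "claw": -1}, {"dx": 0, "dy": 0, "dz": -0.55, "roll": 0, "claw": -1}, {"dx": 0, "dy": 0, "dz": -0.55, "roll": 0, "claw": -1}]}}

```text
clock: 13.92
tcp_pos: [0.5054, 0.0015, 0.0884]
orientation: [0.0, 0.732, 0.681, 0.001]
wrist_force: [-2.4, 3.6, 3.9]
finger_gap: 0.0395
grip_force: 23.4
```

```bash
cat >> h.py <<'E'
def tilt(g=None,nose=1,l=100,h0=-26.5):
    "predicted scene px of bottom/top nose corners on robot side for tilts, stone held at tcp, closing along box x"
    c=read_camera("scene");g=get_state()["tcp_pos"]+[0,0,.019]
    for th in(0,.15,.3,.45):
        a=ey*nose*np.cos(th)-ez*np.sin(th);n=ey*nose*np.sin(th)+ez*np.cos(th)
        print(th,[proj(c,g+a*q/1000+ex*x/1000+n*h/1000).round().tolist() for q,x,h in((l,-20,h0),(l,-20,h0+40),(l,20,h0+40),(l-120,-20,h0),(l-120,-20,h0+40))])
    return c
E
python3 - <<'E'
from h import *
tool();c=tilt();cv2.imwrite("pics/p5.png",cv2.resize(c["image"][170:310,190:340],None,fx=4,fy=4,interpolation=2))
E
```

```text
tcp [0.5054 0.0015 0.0884] box [-0.0003  0.1616  0.0884] closing yaw -4.16 gap 0.0395 F [-2.4  3.6  3.9] grip 23.43407392501831 t 13.925
0 [[245.0, 217.0], [245.0, 202.0], [261.0, 195.0], [282.0, 248.0], [282.0, 232.0]]
0.15 [[247.0, 224.0], [245.0, 208.0], [260.0, 201.0], [283.0, 248.0], [282.0, 230.0]]
0.3 [[249.0, 231.0], [245.0, 214.0], [261.0, 207.0], [284.0, 247.0], [281.0, 228.0]]
0.45 [[252.0, 237.0], [247.0, 220.0], [262.0, 213.0], [285.0, 246.0], [280.0, 227.0]]
```

View pics/p5.png

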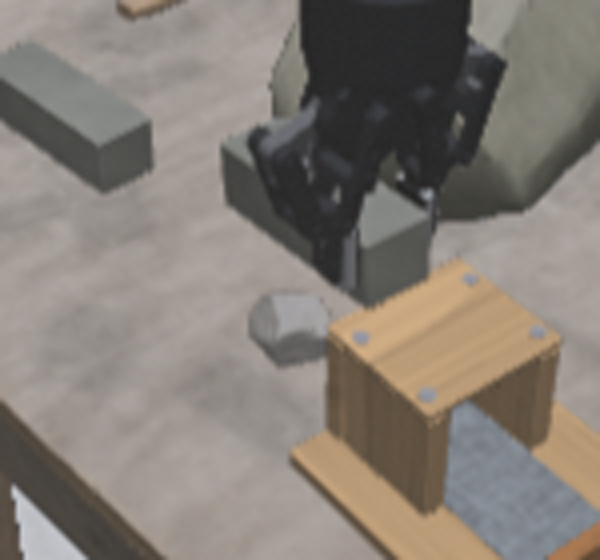

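Tilt is about 0.12 (nose top corner at scene (245,207)). Press a bit more.

Call:
{"fn": "send_rows", "kwargs": {"increments": [{"dx": 0, "dy": 0, "dz": -0.08, "roll": 0, "claw": -1}, {"dx": 0, "dy": 0, "dz": -0.16, "roll": 0, "claw": -1}, {"dx": 0, "dy": 0, "dz": -0.22, "roll": 0, "claw": -1}, {"dx": 0, "dy": 0, "dz": -0.22, "roll": 0, "claw": -1}, {"dx": 0, "dy": 0, "dz": -0.22, "roll": 0, "claw": -1}]}}

```text
clock: 14.6
tcp_pos: [0.5056, 0.0033, 0.0846]
orientation: [-0.001, 0.732, 0.681, 0.003]
wrist_force: [-7.1, 11.6, 20.5]
finger_gap: 0.04
grip_force: 27.5
```

```bash
cat >> h.py <<'E'
def nose(c,u,v,r=14):
    "stone-coloured mask corners near a predicted nose pixel: leftmost column extent"
    im=c["image"].astype(int);m=(im[...,1]-im[...,2]>=0)&(im[...,1]<125)&(im[...,1]>50)
    for x in range(int(u)-8,int(u)+9,2):
        ys=np.where(m[int(v)-25:int(v)+35,x])[0]+int(v)-25
        print(x,(ys.min(),ys.max(),len(ys)) if len(ys) else None)
E
python3 - <<'E'
from h import *
tool();c=tilt();nose(c,247,212)
E
```

```text
tcp [0.5056 0.0033 0.0846] box [-0.0002  0.1634  0.0846] closing yaw -4.09 gap 0.04 F [-7.1 11.6 20.5] grip 27.472334504127502 t 14.6
0 [[245.0, 218.0], [244.0, 203.0], [260.0, 196.0], [281.0, 249.0], [282.0, 233.0]]
0.15 [[246.0, 225.0], [244.0, 209.0], [260.0, 202.0], [283.0, 249.0], [281.0, 231.0]]
0.3 [[249.0, 232.0], [245.0, 215.0], [260.0, 208.0], [284.0, 248.0], [280.0, 230.0]]
0.45 [[251.0, 238.0], [246.0, 221.0], [261.0, 214.0], [285.0, 247.0], [279.0, 228.0]]
239 None
241 None
243 None
245 (np.int64(211), np.int64(211), 1)
247 (np.int64(212), np.int64(222), 10)
249 (np.int64(213), np.int64(226), 10)
251 (np.int64(208), np.int64(227), 12)
253 (np.int64(204), np.int64(228), 22)
255 (np.int64(204), np.int64(228), 16)
```

Tilt ≈0.2, enough. Lift, go over the middle, and measure tilt again before entering.

Call:
{"fn": "send_rows", "kwargs": {"increments": [{"dx": 0, "dy": 0, "dz": 0.7, "roll": 0, "claw": -1}, {"dx": 0, "dy": 0, "dz": 2, "roll": 0, "claw": -1}, {"dx": -0.1, "dy": -1.4, "dz": 2, "roll": 0, "claw": -1}, {"dx": -0.22, "dy": -3.2, "dz": 2, "roll": 0, "claw": -1}, {"dx": -0.36, "dy": -5.2, "dz": 2, "roll": 0, "claw": -1}]}}

```text
clock: 15.28
tcp_pos: [0.4962, -0.1305, 0.1318]
orientation: [0.001, 0.732, 0.681, 0.0]
wrist_force: [0.8, 0.2, -4.2]
finger_gap: 0.0398
grip_force: 24.4
```

Call:
{"fn": "send_rows", "kwargs": {"increments": [{"dx": -0.1, "dy": -1.4, "dz": 0, "roll": 0, "claw": -1}, {"dx": -0.2, "dy": -2.8, "dz": 0, "roll": 0, "claw": -1}, {"dx": -0.2, "dy": -2.8, "dz": 0, "roll": 0, "claw": -1}, {"dx": -0.2, "dy": -2.8, "dz": 0, "roll": 0, "claw": -1}, {"dx": -0.2, "dy": -2.8, "dz": 0, "roll": 0, "claw": -1}]}}

```text
clock: 15.9
tcp_pos: [0.4909, -0.1985, 0.1315]
orientation: [-0.0, 0.732, 0.681, -0.0]
wrist_force: [-0.5, 0.0, -4.1]
finger_gap: 0.0395
grip_force: 24.4
```

Run:
```python
from h import *
tool();c=tilt();cv2.imwrite("pics/p6.png",cv2.resize(c["image"][190:340,250:400],None,fx=4,fy=4,interpolation=2))
go(W(0,-.037,.059))
```

```text
tcp [ 0.4909 -0.1985  0.1315] box [-0.0005 -0.0389  0.1315] closing yaw -4.15 gap 0.0395 F [-0.5  0.  -4.1] grip 24.351227581501007 t 15.9
0 [[312.0, 254.0], [314.0, 237.0], [331.0, 228.0], [365.0, 296.0], [369.0, 279.0]]
0.15 [[313.0, 262.0], [313.0, 243.0], [330.0, 234.0], [367.0, 297.0], [368.0, 276.0]]
0.3 [[316.0, 270.0], [313.0, 250.0], [329.0, 241.0], [369.0, 296.0], [367.0, 274.0]]
0.45 [[319.0, 278.0], [313.0, 258.0], [330.0, 248.0], [371.0, 295.0], [365.0, 272.0]]
tcp [ 0.491  -0.1985  0.1315] box [-0.0005 -0.0389  0.1315] closing yaw -4.14 gap 0.0398 F [-0.4 -1.  -4.1] grip 24.350975453853607 t 15.95
go [ 0.4916 -0.1966  0.059 ] units [ 0.02  0.07 -2.9 ]
```

View pics/p6.png

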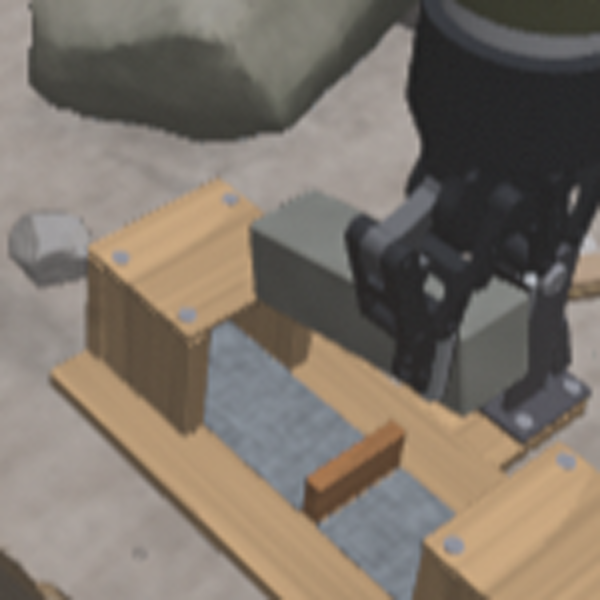

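Nose at (313,247)/(314,265): tilt ≈0.22. Descend, then slide under the hood along the tilt.

Call:
{"fn": "send_rows", "kwargs": {"increments": [{"dx": 0, "dy": 0.03, "dz": -1, "roll": 0, "claw": -1}, {"dx": 0, "dy": 0.03, "dz": -2, "roll": 0, "claw": -1}, {"dx": 0, "dy": 0.03, "dz": -2.82, "roll": 0, "claw": -1}, {"dx": 0, "dy": 0.03, "dz": -2.82, "roll": 0, "claw": -1}, {"dx": 0.03, "dy": 0.4, "dz": -2.9, "roll": 0, "claw": -1}]}}

```text
clock: 16.58
tcp_pos: [0.4926, -0.1895, 0.06]
orientation: [0.001, 0.733, 0.681, 0.0]
wrist_force: [-0.1, -0.3, -4.4]
finger_gap: 0.0401
grip_force: 24.4
```

Call:
{"fn": "send_rows", "kwargs": {"increments": [{"dx": 0.04, "dy": 0.6, "dz": -0.13, "roll": 0, "claw": -1}, {"dx": 0.08, "dy": 1.2, "dz": -0.26, "roll": 0, "claw": -1}, {"dx": 0.12, "dy": 1.8, "dz": -0.4, "roll": 0, "claw": -1}, {"dx": 0.16, "dy": 2.3, "dz": -0.5, "roll": 0, "claw": -1}, {"dx": 0.16, "dy": 2.3, "dz": -0.5, "roll": 0, "claw": -1}]}}

```text
clock: 17.2
tcp_pos: [0.4954, -0.1306, 0.0463]
orientation: [-0.0, 0.732, 0.681, -0.0]
wrist_force: [-0.1, -0.7, -3.7]
finger_gap: 0.0399
grip_force: 24.3
```

Run:
```python
from h import *
tool();c=tilt();
```

```text
tcp [ 0.4954 -0.1306  0.0463] box [-0.0009  0.0291  0.0463] closing yaw -4.11 gap 0.0399 F [-0.1 -0.7 -3.7] grip 24.329340755939484 t 17.2
0 [[285.0, 268.0], [286.0, 253.0], [302.0, 244.0], [329.0, 306.0], [331.0, 290.0]]
0.15 [[287.0, 274.0], [286.0, 258.0], [301.0, 249.0], [330.0, 306.0], [330.0, 288.0]]
0.3 [[289.0, 281.0], [286.0, 264.0], [301.0, 255.0], [332.0, 305.0], [329.0, 287.0]]
0.45 [[292.0, 288.0], [287.0, 271.0], [302.0, 262.0], [333.0, 305.0], [328.0, 285.0]]
```

Call:
{"fn": "send_rows", "kwargs": {"increments": [{"dx": 0, "dy": 0.08, "dz": -0.1, "roll": 0, "claw": -1}, {"dx": 0, "dy": 0.08, "dz": -0.2, "roll": 0, "claw": -1}, {"dx": 0, "dy": 0.08, "dz": -0.3, "roll": 0, "claw": -1}, {"dx": 0, "dy": 0.08, "dz": -0.36, "roll": 0, "claw": -1}, {"dx": 0, "dy": 0.08, "dz": -0.36, "roll": 0, "claw": -1}]}}

```text
clock: 17.88
tcp_pos: [0.4961, -0.1305, 0.0381]
orientation: [0.001, 0.733, 0.68, 0.0]
wrist_force: [-1.0, -2.5, 1.4]
finger_gap: 0.0399
grip_force: 25.2
```

Run:
```python
from h import *
tool()
```

```text
tcp [ 0.4961 -0.1305  0.0381] box [-0.0002  0.0292  0.0381] closing yaw -4.24 gap 0.0399 F [-1.  -2.5  1.4] grip 25.180303752422333 t 17.875
```

Call:
{"fn": "send_rows", "kwargs": {"increments": [{"dx": 0, "dy": 0, "dz": -0.08, "roll": 0, "claw": -1}, {"dx": 0, "dy": 0, "dz": -0.16, "roll": 0, "claw": -1}, {"dx": 0, "dy": 0, "dz": -0.24, "roll": 0, "claw": -1}, {"dx": 0, "dy": 0, "dz": -0.24, "roll": 0, "claw": -1}, {"dx": 0, "dy": 0, "dz": -0.24, "roll": 0, "claw": -1}]}}

```text
clock: 18.5
tcp_pos: [0.4962, -0.1298, 0.0315]
orientation: [0.0, 0.733, 0.681, 0.0]
wrist_force: [2.1, -3.4, 0.1]
finger_gap: 0.0398
grip_force: 24.9
```

Run:
```python
from h import *
tool();c=read_camera("scene");cv2.imwrite("pics/p7.png",cv2.resize(c["image"][220:340,270:390],None,fx=5,fy=5,interpolation=2))
```

```text
tcp [ 0.4962 -0.1298  0.0315] box [-0.0002  0.03    0.0315] closing yaw -4.22 gap 0.0398 F [ 2.1 -3.4  0.1] grip 24.87116664648056 t 18.5
```

View pics/p7.png

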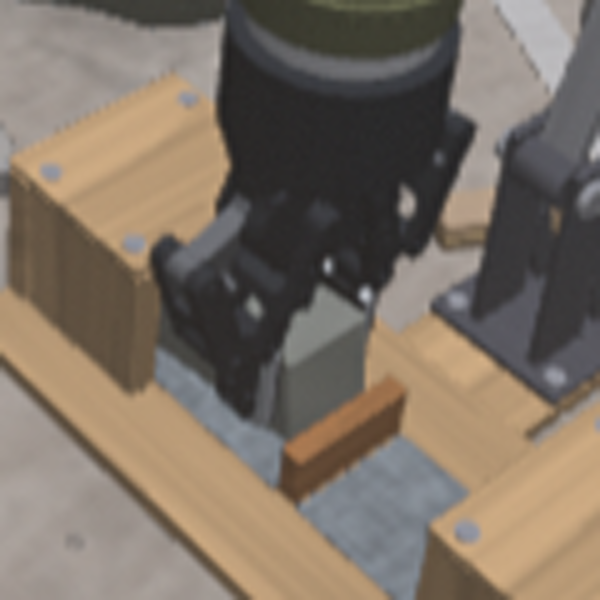

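The tail is behind the divider (tail face at crop (325,370), divider at (345,440)). Lower the rest and release.

Call:
{"fn": "send_rows", "kwargs": {"increments": [{"dx": 0, "dy": 0, "dz": -0.15, "roll": 0, "claw": -1}, {"dx": 0, "dy": 0, "dz": -0.3, "roll": 0, "claw": -1}, {"dx": 0, "dy": 0, "dz": -0.42, "roll": 0, "claw": -1}, {"dx": 0, "dy": 0, "dz": -0.42, "roll": 0, "claw": -1}, {"dx": 0, "dy": 0, "dz": -0.42, "roll": 0, "claw": 0.3}]}}

```text
clock: 19.18
tcp_pos: [0.4948, -0.129, 0.0206]
orientation: [-0.001, 0.732, 0.681, 0.0]
wrist_force: [-0.2, 0.1, -0.4]
finger_gap: 0.0553
grip_force: 0.0
```

Call:
{"fn": "send_rows", "kwargs": {"increments": [{"dx": 0, "dy": 0, "dz": 0, "roll": 0, "claw": 1}, {"dx": 0, "dy": 0, "dz": 0, "roll": 0, "claw": 1}, {"dx": 0, "dy": 0, "dz": 2, "roll": 0, "claw": 1}, {"dx": 0, "dy": 0, "dz": 4, "roll": 0, "claw": 1}, {"dx": 0, "dy": 2, "dz": 5, "roll": 0, "claw": 1}]}}

```text
clock: 19.8
tcp_pos: [0.4979, -0.082, 0.1491]
orientation: [0.003, 0.734, 0.679, 0.001]
wrist_force: [0.2, 0.3, -0.5]
finger_gap: 0.0853
grip_force: 0.0
```

Call:
{"fn": "send_rows", "kwargs": {"increments": [{"dx": 0, "dy": 2, "dz": 0, "roll": 0, "claw": 1}, {"dx": 0, "dy": 4, "dz": 0, "roll": 0, "claw": 1}, {"dx": 0, "dy": 6, "dz": 0, "roll": 0, "claw": 1}, {"dx": 0, "dy": 7, "dz": 0, "roll": 0, "claw": 1}, {"dx": 0, "dy": 7, "dz": 0, "roll": 0, "claw": 1}]}}

```text
clock: 20.42
tcp_pos: [0.4953, 0.0967, 0.146]
orientation: [-0.0, 0.731, 0.682, -0.0]
wrist_force: [-0.3, -0.2, 0.0]
finger_gap: 0.0855
grip_force: 0.0
```

```bash
cat >> h.py <<'E'
def bay(t,z=.052):
    "stone-green mask inside box middle, in box mm at height z"
    im=t["image"].astype(int);Bc,G,R=im[...,0],im[...,1],im[...,2]
    m=((G-R>=0)&(Bc<=G)&(G<130)&(G>60)).astype(np.uint8);k=np.zeros_like(m);k[205:262,318:380]=m[205:262,318:380]
    k=cv2.morphologyEx(k,cv2.MORPH_OPEN,np.ones((3,3)))
    for q in cv2.findContours(k,0,1)[0]:
        if cv2.contourArea(q)<60:continue
        p=np.array([B(onz(t,u,v,z))[:2] for u,v in q[:,0]],np.float32)*1000
        print("bay",cv2.minAreaRect(p),p.min(0),p.max(0))
E
python3 - <<'E'
from h import *
tool();t=read_camera("top");c=read_camera("scene")
print(stones(t));bay(t)
w=np.zeros((480,800,3),np.uint8)
w[:480,:395]=cv2.resize(c["image"][200:345,270:389],(395,480),interpolation=2)
w[:360,400:800]=cv2.resize(t["image"][190:280,300:400],(400,360),interpolation=2)
cv2.imwrite("pics/p8.png",w)
E
```

```text
tcp [0.4953 0.0967 0.146 ] box [-0.0171  0.2559  0.146 ] closing yaw -4.01 gap 0.0855 F [-0.3 -0.2  0. ] grip 0.0 t 20.425
[(array([423.4, 335.2]), array([116.6,  37. ]), 0.6), (array([518.8, 284.7]), array([ 36.4, 118. ]), -2.1)]
bay ((-0.7151775360107422, 38.384464263916016), (53.36704635620117, 40.618919372558594), 89.71875) [-21.106678  11.745741] [19.641546 65.0906  ]
```

View pics/p8.png

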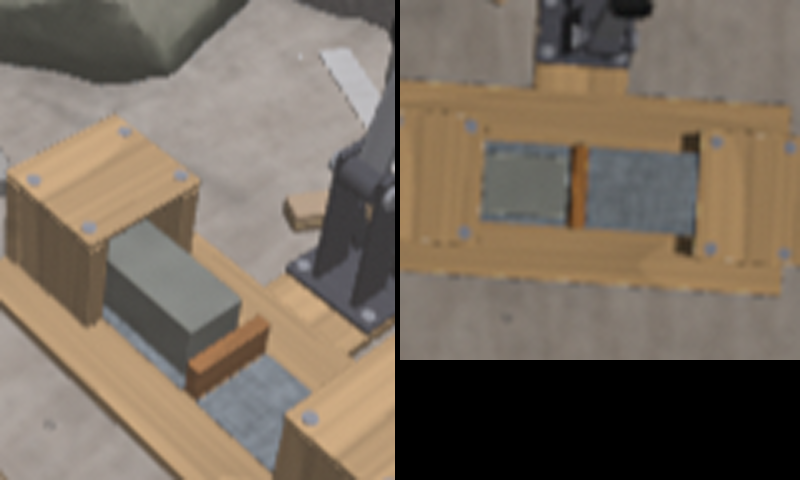

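Left stone lies flat, tail at y≈11 mm, x≈−1 mm. Next stone, for the right bay, gripped near its +y end.

Run:
```python
from h import *
go([.5178,.3247,.005])
```

```text
tcp [0.4956 0.0949 0.146 ] box [-0.0167  0.2541  0.146 ] closing yaw -4.18 gap 0.0851 F [ 0.1 -0.3  0.2] grip 0.0 t 20.525
go [0.5178 0.3247 0.005 ] units [ 0.89  9.19 -5.64]
```

Call:
{"fn": "send_rows", "kwargs": {"increments": [{"dx": 0.3, "dy": 2.3, "dz": 0, "roll": 0.3, "claw": 1}, {"dx": 0.6, "dy": 4.6, "dz": 0, "roll": 0.65, "claw": 1}, {"dx": 0.9, "dy": 6.9, "dz": 0, "roll": 0.65, "claw": 1}, {"dx": 0.9, "dy": 9.2, "dz": 0, "roll": 0.65, "claw": 1}, {"dx": 0.9, "dy": 9.2, "dz": -1.5, "roll": 0.65, "claw": 1}]}}

```text
clock: 21.15
tcp_pos: [0.5214, 0.3288, 0.1109]
orientation: [0.001, 0.7, 0.714, 0.004]
wrist_force: [0.8, -0.9, -0.0]
finger_gap: 0.0855
grip_force: 0.0
```

Call:
{"fn": "send_rows", "kwargs": {"increments": [{"dx": 0, "dy": 0, "dz": -1.5, "roll": 0, "claw": 1}, {"dx": 0, "dy": 0, "dz": -3, "roll": 0, "claw": 1}, {"dx": 0, "dy": 0, "dz": -4.15, "roll": 0, "claw": 1}, {"dx": 0, "dy": 0, "dz": -4.15, "roll": 0, "claw": 1}, {"dx": 0, "dy": 0, "dz": -4.15, "roll": 0, "claw": -1}]}}

```text
clock: 21.78
tcp_pos: [0.5194, 0.3245, 0.0058]
orientation: [0.0, 0.702, 0.713, 0.001]
wrist_force: [-0.4, 0.3, 1.0]
finger_gap: 0.0701
grip_force: 0.0
```

Run:
```python
from h import *
tool();t=read_camera("top");print(stones(t))
```

```text
tcp [0.5194 0.3245 0.0058] box [-0.0093  0.4848  0.0058] closing yaw 0.9 gap 0.0701 F [-0.4  0.3  1. ] grip 0.0 t 21.775
[(array([423.1, 306.1]), array([58.5, 37. ]), 0.6), (array([519.5, 264.8]), array([77.1, 34.6]), 0.5)]
```

Call:
{"fn": "send_rows", "kwargs": {"increments": [{"dx": 0, "dy": 0, "dz": 0, "roll": 0, "claw": -1}, {"dx": 0, "dy": 0, "dz": 0, "roll": 0, "claw": -1}, {"dx": 0, "dy": 0, "dz": 0, "roll": 0, "claw": -1}, {"dx": 0, "dy": 0, "dz": 0, "roll": 0, "claw": -1}, {"dx": 0, "dy": 0, "dz": 0.8, "roll": 0, "claw": -1}]}}

```text
clock: 22.45
tcp_pos: [0.5165, 0.3245, 0.0235]
orientation: [-0.001, 0.701, 0.713, -0.002]
wrist_force: [0.4, -1.1, -5.1]
finger_gap: 0.0401
grip_force: 21.3
```

Call:
{"fn": "send_rows", "kwargs": {"increments": [{"dx": 0, "dy": 0, "dz": 1.2, "roll": 0, "claw": -1}, {"dx": 0, "dy": 0, "dz": 2.8, "roll": 0, "claw": -1}, {"dx": -1, "dy": -0.8, "dz": 4, "roll": 0, "claw": -1}, {"dx": -2, "dy": -2.2, "dz": 4, "roll": 0, "claw": -1}, {"dx": -2.8, "dy": -4, "dz": 4, "roll": -0.3, "claw": -1}]}}

```text
clock: 23.08
tcp_pos: [0.4469, 0.2247, 0.1249]
orientation: [0.0, 0.715, 0.699, 0.0]
wrist_force: [0.4, -0.5, -5.2]
finger_gap: 0.0398
grip_force: 21.9
```

Call:
{"fn": "send_rows", "kwargs": {"increments": [{"dx": 0, "dy": -2.2, "dz": 0, "roll": -0.35, "claw": -1}, {"dx": 0, "dy": -4.4, "dz": 0, "roll": -0.35, "claw": -1}, {"dx": 0.6, "dy": -6.6, "dz": 0, "roll": -0.35, "claw": -1}, {"dx": 1.2, "dy": -8.8, "dz": 0, "roll": -0.35, "claw": -1}, {"dx": 1.8, "dy": -11, "dz": 0, "roll": -0.35, "claw": -1}]}}

```text
clock: 23.7
tcp_pos: [0.4929, -0.0514, 0.1246]
orientation: [-0.0, 0.733, 0.681, 0.0]
wrist_force: [1.5, -0.7, -3.8]
finger_gap: 0.0398
grip_force: 22.1
```

Run:
```python
from h import *
go(W(0,.054,.095))
```

```text
tcp [ 0.4929 -0.0514  0.1246] box [-0.009   0.1079  0.1246] closing yaw -4.2 gap 0.0398 F [ 1.5 -0.7 -3.8] grip 22.083091735839844 t 23.7
go [ 0.498  -0.1058  0.095 ] units [ 0.21 -2.18 -1.18]
```

Call:
{"fn": "send_rows", "kwargs": {"increments": [{"dx": 0.2, "dy": -1.5, "dz": 0, "roll": 0, "claw": -1}, {"dx": 0.21, "dy": -2.18, "dz": 0, "roll": 0, "claw": -1}, {"dx": 0.21, "dy": -2.18, "dz": -0.6, "roll": 0, "claw": -1}, {"dx": 0.21, "dy": -2.18, "dz": -1.2, "roll": 0, "claw": -1}, {"dx": 0.21, "dy": -2.18, "dz": -1.4, "roll": 0, "claw": -1}]}}

```text
clock: 24.32
tcp_pos: [0.4966, -0.1026, 0.0879]
orientation: [-0.002, 0.732, 0.681, -0.001]
wrist_force: [-6.6, -3.5, 8.5]
finger_gap: 0.0398
grip_force: 23.8
```

Call:
{"fn": "send_rows", "kwargs": {"increments": [{"dx": 0, "dy": 0, "dz": -0.1, "roll": 0, "claw": -1}, {"dx": 0, "dy": 0, "dz": -0.2, "roll": 0, "claw": -1}, {"dx": 0, "dy": 0, "dz": -0.3, "roll": 0, "claw": -1}, {"dx": 0, "dy": -0.1, "dz": -0.34, "roll": 0, "claw": -1}, {"dx": 0, "dy": -0.1, "dz": -0.34, "roll": 0, "claw": -1}]}}

```text
clock: 24.95
tcp_pos: [0.4975, -0.1072, 0.0825]
orientation: [0.0, 0.732, 0.681, -0.001]
wrist_force: [-7.6, -3.6, 5.5]
finger_gap: 0.0397
grip_force: 25.2
```

Run:
```python
from h import *
tool();c=tilt(nose=-1,h0=-24);print([proj(c,W(x,y,z)).round() for x,y,z in((-.02,-.05,.08),)]);cv2.imwrite("pics/p9.png",cv2.resize(c["image"][210:340,270:400],None,fx=4.5,fy=4.5,interpolation=2))
```

```text
tcp [ 0.4975 -0.1072  0.0825] box [-0.0004  0.0526  0.0825] closing yaw -4.19 gap 0.0397 F [-7.6 -3.6  5.5] grip 25.231891572475433 t 24.95
0 [[355.0, 311.0], [359.0, 295.0], [375.0, 283.0], [306.0, 270.0], [307.0, 254.0]]
0.15 [[352.0, 315.0], [358.0, 302.0], [374.0, 290.0], [305.0, 267.0], [308.0, 253.0]]
0.3 [[348.0, 318.0], [356.0, 307.0], [372.0, 296.0], [304.0, 265.0], [310.0, 253.0]]
0.45 [[343.0, 319.0], [353.0, 312.0], [369.0, 301.0], [303.0, 263.0], [311.0, 253.0]]
[array([357., 311.])]
```

View pics/p9.png

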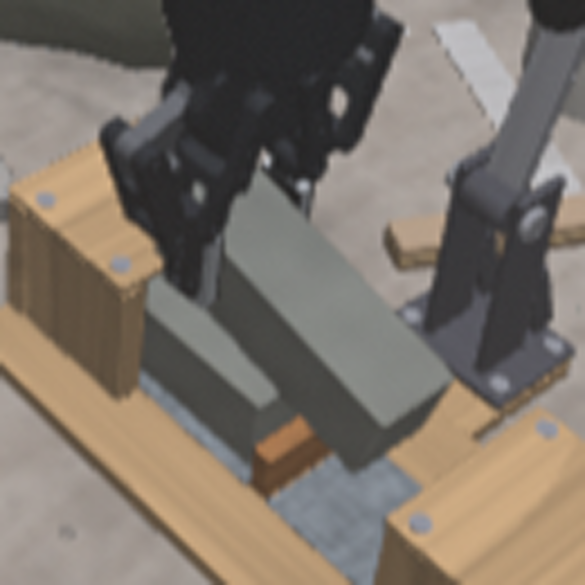

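Nose corners at (354,305), (349,314), (370,294): tilt ≈0.25. Press a little more to get ≈0.32.

Call:
{"fn": "send_rows", "kwargs": {"increments": [{"dx": 0, "dy": -0.1, "dz": -0.03, "roll": 0, "claw": -1}, {"dx": 0, "dy": -0.16, "dz": -0.1, "roll": 0, "claw": -1}, {"dx": 0, "dy": -0.16, "dz": -0.16, "roll": 0, "claw": -1}, {"dx": 0, "dy": -0.16, "dz": -0.16, "roll": 0, "claw": -1}, {"dx": 0, "dy": -0.16, "dz": -0.16, "roll": 0, "claw": -1}]}}

```text
clock: 25.62
tcp_pos: [0.4985, -0.1117, 0.0777]
orientation: [0.001, 0.733, 0.68, -0.001]
wrist_force: [-4.4, -2.5, 3.3]
finger_gap: 0.0399
grip_force: 25.9
```

Call:
{"fn": "send_rows", "kwargs": {"increments": [{"dx": 0, "dy": 0, "dz": 0.5, "roll": 0, "claw": -1}, {"dx": 0, "dy": 0, "dz": 1, "roll": 0, "claw": -1}, {"dx": 0, "dy": 0, "dz": 1, "roll": 0, "claw": -1}, {"dx": 0, "dy": 0, "dz": 1, "roll": 0, "claw": -1}, {"dx": 0, "dy": 0, "dz": 1, "roll": 0, "claw": -1}]}}

```text
clock: 26.25
tcp_pos: [0.4981, -0.1107, 0.1019]
orientation: [-0.0, 0.733, 0.681, -0.0]
wrist_force: [0.2, -1.0, -4.4]
finger_gap: 0.0398
grip_force: 24.8
```

Run:
```python
from h import *
tool();c=tilt(nose=-1,h0=-24);cv2.imwrite("pics/p10.png",cv2.resize(c["image"][210:340,270:400],None,fx=4.5,fy=4.5,interpolation=2))
```

```text
tcp [ 0.4981 -0.1107  0.1019] box [0.0004 0.0492 0.1019] closing yaw -4.22 gap 0.0398 F [ 0.2 -1.  -4.4] grip 24.83260452747345 t 26.25
0 [[359.0, 305.0], [362.0, 287.0], [379.0, 276.0], [308.0, 263.0], [310.0, 246.0]]
0.15 [[355.0, 309.0], [362.0, 295.0], [378.0, 283.0], [307.0, 261.0], [311.0, 246.0]]
0.3 [[351.0, 311.0], [360.0, 301.0], [376.0, 289.0], [306.0, 258.0], [312.0, 246.0]]
0.45 [[346.0, 313.0], [357.0, 305.0], [373.0, 294.0], [305.0, 256.0], [314.0, 246.0]]
```

View pics/p10.png

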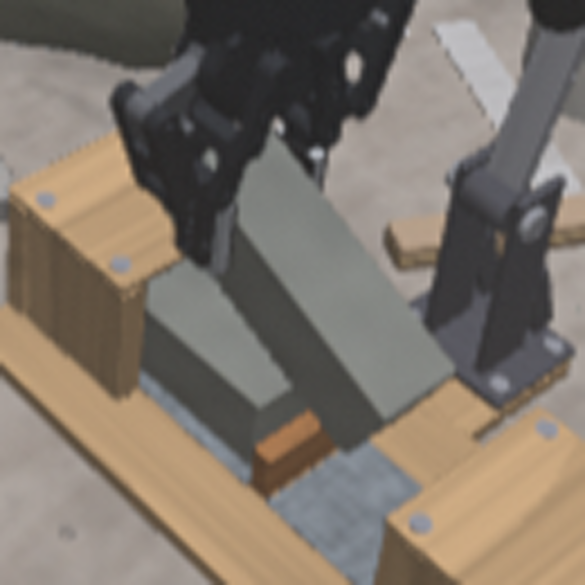

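Nose corners (356,304), (371,293): tilt ≈0.4; workable. Go in along the tilt.

Call:
{"fn": "send_rows", "kwargs": {"increments": [{"dx": -0.04, "dy": -0.55, "dz": 0, "roll": 0, "claw": -1}, {"dx": -0.04, "dy": -0.55, "dz": -0.5, "roll": 0, "claw": -1}, {"dx": -0.04, "dy": -0.55, "dz": -1.0, "roll": 0, "claw": -1}, {"dx": -0.04, "dy": -0.55, "dz": -1.03, "roll": 0, "claw": -1}, {"dx": -0.04, "dy": -0.55, "dz": -1.03, "roll": 0, "claw": -1}]}}

```text
clock: 26.92
tcp_pos: [0.4972, -0.1244, 0.0762]
orientation: [-0.0, 0.733, 0.681, -0.0]
wrist_force: [-0.2, -0.1, -4.6]
finger_gap: 0.0396
grip_force: 24.7
```

Run:
```python
from h import *
go(W(0,-.016,.056))
```

```text
tcp [ 0.4972 -0.1244  0.0762] box [0.0005 0.0354 0.0762] closing yaw -4.21 gap 0.0396 F [-0.2 -0.1 -4.6] grip 24.66459095478058 t 26.925
go [ 0.4931 -0.1757  0.056 ] units [-0.17 -2.05 -0.81]
```

Call:
{"fn": "send_rows", "kwargs": {"increments": [{"dx": -0.04, "dy": -0.5, "dz": -0.18, "roll": 0, "claw": -1}, {"dx": -0.08, "dy": -1, "dz": -0.37, "roll": 0, "claw": -1}, {"dx": -0.12, "dy": -1.5, "dz": -0.58, "roll": 0, "claw": -1}, {"dx": -0.17, "dy": -2.05, "dz": -0.8, "roll": 0, "claw": -1}, {"dx": -0.17, "dy": -2.05, "dz": -0.8, "roll": 0, "claw": -1}]}}

```text
clock: 27.55
tcp_pos: [0.4928, -0.1771, 0.056]
orientation: [-0.0, 0.733, 0.68, -0.0]
wrist_force: [0.0, -0.2, -4.0]
finger_gap: 0.0399
grip_force: 24.7
```

Call:
{"fn": "send_rows", "kwargs": {"increments": [{"dx": -0.01, "dy": -0.15, "dz": -0.06, "roll": 0, "claw": -1}, {"dx": -0.02, "dy": -0.3, "dz": -0.12, "roll": 0, "claw": -1}, {"dx": -0.03, "dy": -0.45, "dz": -0.2, "roll": 0, "claw": -1}, {"dx": -0.03, "dy": -0.45, "dz": -0.2, "roll": 0, "claw": -1}, {"dx": -0.03, "dy": -0.45, "dz": -0.2, "roll": 0, "claw": -1}]}}

```text
clock: 28.18
tcp_pos: [0.4934, -0.187, 0.0526]
orientation: [0.001, 0.732, 0.681, 0.001]
wrist_force: [0.9, 5.3, 6.1]
finger_gap: 0.0397
grip_force: 25.9
```

Run:
```python
from h import *
go(W(0,-.030,.045))
```

```text
tcp [ 0.4934 -0.187   0.0526] box [ 0.0012 -0.0272  0.0526] closing yaw -4.17 gap 0.0397 F [0.9 5.3 6.1] grip 25.868924260139465 t 28.175
go [ 0.4921 -0.1896  0.045 ] units [-0.05 -0.11 -0.31]
```

Call:
{"fn": "send_rows", "kwargs": {"increments": [{"dx": -0.04, "dy": 0, "dz": -0.1, "roll": 0, "claw": -1}, {"dx": -0.04, "dy": 0, "dz": -0.2, "roll": 0, "claw": -1}, {"dx": -0.04, "dy": -0.05, "dz": -0.3, "roll": 0, "claw": -1}, {"dx": -0.04, "dy": -0.1, "dz": -0.35, "roll": 0, "claw": -1}, {"dx": -0.04, "dy": -0.1, "dz": -0.35, "roll": 0, "claw": -1}]}}

```text
clock: 28.8
tcp_pos: [0.4922, -0.1894, 0.0434]
orientation: [0.001, 0.732, 0.681, 0.001]
wrist_force: [1.8, 5.2, 4.0]
finger_gap: 0.0397
grip_force: 25.6
```

Run:
```python
from h import *
go(W(0,-.030,.038))
```

```text
tcp [ 0.4922 -0.1894  0.0434] box [ 0.0002 -0.0297  0.0434] closing yaw -4.17 gap 0.0397 F [1.8 5.2 4. ] grip 25.612882375717163 t 28.8
go [ 0.4921 -0.1896  0.038 ] units [-0.01 -0.01 -0.22]
```

Call:
{"fn": "send_rows", "kwargs": {"increments": [{"dx": 0, "dy": 0, "dz": -0.12, "roll": 0, "claw": -1}, {"dx": 0, "dy": 0, "dz": -0.24, "roll": 0, "claw": -1}, {"dx": 0, "dy": 0, "dz": -0.36, "roll": 0, "claw": -1}, {"dx": 0, "dy": 0, "dz": -0.36, "roll": 0, "claw": -1}, {"dx": 0, "dy": 0, "dz": -0.36, "roll": 0, "claw": -1}]}}

```text
clock: 29.42
tcp_pos: [0.4921, -0.1894, 0.0363]
orientation: [0.001, 0.732, 0.681, 0.001]
wrist_force: [-4.4, 8.1, 21.0]
finger_gap: 0.0398
grip_force: 27.6
```

Run:
```python
from h import *
tool();c=read_camera("scene");cv2.imwrite("pics/p11.png",cv2.resize(c["image"][220:350,270:400],None,fx=4,fy=4,interpolation=2))
```

```text
tcp [ 0.4921 -0.1894  0.0363] box [ 0.0001 -0.0298  0.0363] closing yaw -4.18 gap 0.0398 F [-4.4  8.1 21. ] grip 27.56611078977585 t 29.425
```

View pics/p11.png

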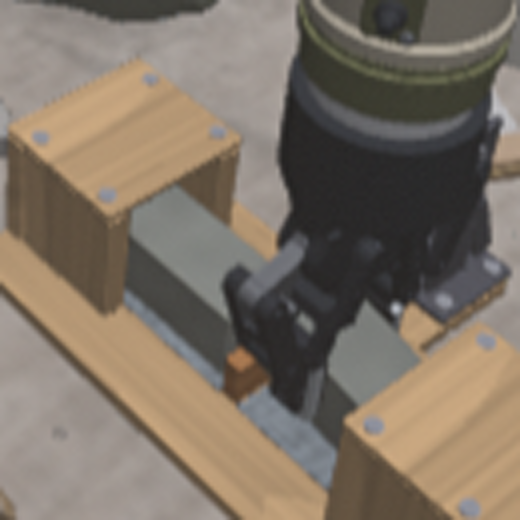

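The stone is nosed under the right hood, tail apparently resting on the divider (21 N). Ease up, push toward the end wall, lower again.

Call:
{"fn": "send_rows", "kwargs": {"increments": [{"dx": 0, "dy": 0, "dz": 0.2, "roll": 0, "claw": -1}, {"dx": -0.01, "dy": -0.12, "dz": 0.2, "roll": 0, "claw": -1}, {"dx": -0.01, "dy": -0.16, "dz": 0.1, "roll": 0, "claw": -1}, {"dx": -0.01, "dy": -0.16, "dz": 0, "roll": 0, "claw": -1}, {"dx": -0.01, "dy": -0.16, "dz": -0.06, "roll": 0, "claw": -1}]}}

```text
clock: 30.1
tcp_pos: [0.4909, -0.1917, 0.0318]
orientation: [-0.002, 0.732, 0.681, 0.001]
wrist_force: [0.3, 10.1, 3.9]
finger_gap: 0.0398
grip_force: 25.3
```

Run:
```python
from h import *
tool()
```

```text
tcp [ 0.4909 -0.1917  0.0318] box [-0.001  -0.0322  0.0318] closing yaw -4.15 gap 0.0398 F [ 0.3 10.1  3.9] grip 25.308305025100708 t 30.1
```

Call:
{"fn": "send_rows", "kwargs": {"increments": [{"dx": 0, "dy": 0, "dz": -0.12, "roll": 0, "claw": -1}, {"dx": 0, "dy": 0.04, "dz": -0.26, "roll": 0, "claw": -1}, {"dx": 0, "dy": 0.08, "dz": -0.4, "roll": 0, "claw": -1}, {"dx": 0, "dy": 0.08, "dz": -0.54, "roll": 0, "claw": -1}, {"dx": 0, "dy": 0.08, "dz": -0.54, "roll": 0, "claw": -1}]}}

```text
clock: 30.72
tcp_pos: [0.4911, -0.1918, 0.0184]
orientation: [-0.0, 0.733, 0.681, -0.0]
wrist_force: [0.7, 1.8, -2.2]
finger_gap: 0.0395
grip_force: 24.6
```

Run:
```python
from h import *
tool()
```

```text
tcp [ 0.4911 -0.1918  0.0184] box [-0.0008 -0.0323  0.0184] closing yaw -4.22 gap 0.0395 F [ 0.7  1.8 -2.2] grip 24.596489667892456 t 30.725
```

Call:
{"fn": "send_rows", "kwargs": {"increments": [{"dx": 0, "dy": 0, "dz": 0, "roll": 0, "claw": 1}, {"dx": 0, "dy": 0, "dz": 0, "roll": 0, "claw": 1}, {"dx": 0, "dy": 0, "dz": 0, "roll": 0, "claw": 1}, {"dx": 0, "dy": 0, "dz": 2.4, "roll": 0, "claw": 1}, {"dx": 0, "dy": 0, "dz": 4.8, "roll": 0, "claw": 1}]}}

```text
clock: 31.35
tcp_pos: [0.4905, -0.1915, 0.1396]
orientation: [-0.001, 0.733, 0.681, -0.0]
wrist_force: [0.4, -0.1, 0.3]
finger_gap: 0.0853
grip_force: 0.0
```

Call:
{"fn": "send_rows", "kwargs": {"increments": [{"dx": -0.5, "dy": 2.4, "dz": 0, "roll": 0, "claw": 1}, {"dx": -1, "dy": 4.8, "dz": 0, "roll": 0, "claw": 1}, {"dx": -1.5, "dy": 7.2, "dz": 0, "roll": 0, "claw": 1}, {"dx": -2, "dy": 9.6, "dz": 0, "roll": 0, "claw": 1}, {"dx": -2.4, "dy": 12, "dz": 0, "roll": 0, "claw": 1}]}}

```text
clock: 31.98
tcp_pos: [0.4308, 0.1099, 0.1392]
orientation: [0.001, 0.733, 0.68, 0.0]
wrist_force: [0.4, 0.4, -0.1]
finger_gap: 0.0857
grip_force: 0.0
```

Run:
```python
from h import *
t=read_camera("top");c=read_camera("scene")
print(stones(t));bay(t);go([.4234,.3352,.006])
w=np.zeros((480,800,3),np.uint8)
w[:480,:395]=cv2.resize(c["image"][210:355,290:409],(395,480),interpolation=2)
w[:300,400:800]=cv2.resize(t["image"][205:280,300:400],(400,300),interpolation=2)
cv2.imwrite("pics/p12.png",w)
```

```text
[(array([423.4, 335.2]), array([116.6,  37. ]), 0.6)]
bay ((-5.746718406677246, -38.724273681640625), (68.39776611328125, 38.962554931640625), 87.82638549804688) [-26.284855 -72.98811 ] [13.501326 -4.279864]
bay ((-0.6250572204589844, 38.716766357421875), (53.70536804199219, 40.7958984375), 89.71875) [-21.106678  11.896371] [19.805536 65.55366 ]
tcp [0.4294 0.1132 0.1391] box [-0.084   0.2676  0.1391] closing yaw -3.75 gap 0.0856 F [-0.2 -1.4 -0.8] grip 0.0 t 32.075
go [0.4234 0.3352 0.006 ] units [-0.24  8.88 -5.32]
```

View pics/p12.png

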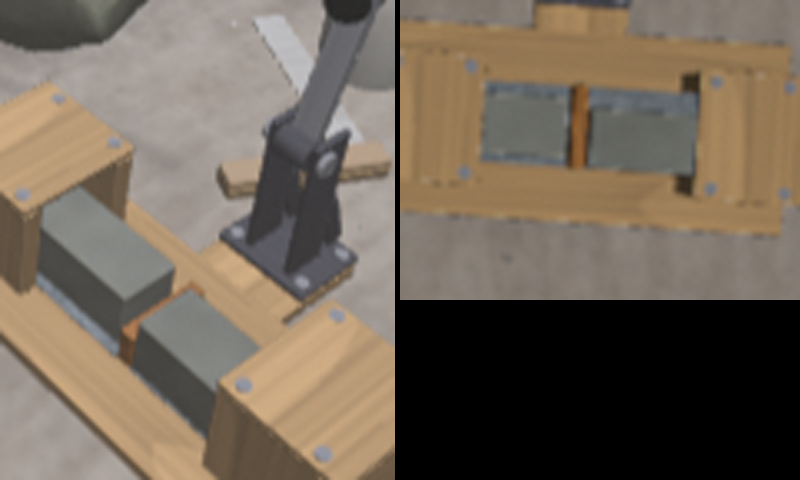

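Run:
```python
from h import *
t=read_camera("top");c=read_camera("scene")
k=395/119;k2=480/145
S=lambda x,y:(290+x/k,210+y/k2);T=lambda x,y:(300+(x-400)/4,205+y/4)
for n,a,b in(("R tail near",(590,167),(140,325)),("R tail far",(592,105),(192,292)),("L near",(567,159),(122,297)),("L far",(569,96),(172,265))):
    p,e=tri(t,T(*a),c,S(*b));print(n,B(p).round(4),round(e,4), "onz.052",B(onz(c,*S(*b),.052)).round(4),B(onz(t,*T(*a),.052)).round(4))
```

```text
R tail near [-0.0272 -0.0061  0.0508] 0.0015 onz.052 [-0.0285 -0.0063  0.052 ] [-0.0266 -0.0065  0.052 ]
R tail far [ 0.0137 -0.0055  0.047 ] 0.0019 onz.052 [ 0.0094 -0.0075  0.052 ] [ 0.0143 -0.0055  0.052 ]
L near [-0.0234  0.0105  0.0548] 0.003 onz.052 [-0.0226  0.0131  0.052 ] [-0.0223  0.009   0.052 ]
L far [0.0177 0.0117 0.0506] 0.0048 onz.052 [0.0148 0.0125 0.052 ] [0.0193 0.0101 0.052 ]
```

Right stone is flat (tail top corners z≈0.05), tail at y≈−6 mm, x≈−6.5 mm: within limits. Fetch the third stone by its middle.

Call:
{"fn": "send_rows", "kwargs": {"increments": [{"dx": -0.1, "dy": 2.3, "dz": 0, "roll": 0.4, "claw": 1}, {"dx": -0.24, "dy": 4.6, "dz": 0, "roll": 0.4, "claw": 1}, {"dx": -0.24, "dy": 6.9, "dz": 0, "roll": 0.4, "claw": 1}, {"dx": -0.24, "dy": 8.9, "dz": 0, "roll": 0.4, "claw": 1}, {"dx": -0.24, "dy": 8.9, "dz": 0, "roll": 0.4, "claw": 1}], "grip_force": 40}}

```text
clock: 32.8
tcp_pos: [0.4265, 0.3322, 0.1386]
orientation: [0.0, 0.713, 0.701, 0.0]
wrist_force: [-0.2, -0.9, -0.9]
finger_gap: 0.0855
grip_force: 0.0
```

Call:
{"fn": "send_rows", "kwargs": {"increments": [{"dx": 0, "dy": 0, "dz": -2, "roll": 0, "claw": 1}, {"dx": 0, "dy": 0, "dz": -4, "roll": 0, "claw": 1}, {"dx": 0, "dy": 0, "dz": -5.3, "roll": 0, "claw": 1}, {"dx": 0, "dy": 0, "dz": -5.3, "roll": 0, "claw": 1}, {"dx": 0, "dy": 0, "dz": -5.3, "roll": 0, "claw": -1}]}}

```text
clock: 33.42
tcp_pos: [0.4267, 0.33, 0.0075]
orientation: [0.0, 0.714, 0.7, 0.001]
wrist_force: [-0.2, 0.7, 1.3]
finger_gap: 0.0697
grip_force: 0.0
```

Call:
{"fn": "send_rows", "kwargs": {"increments": [{"dx": 0, "dy": 0, "dz": 0, "roll": 0, "claw": -1}, {"dx": 0, "dy": 0, "dz": 0, "roll": 0, "claw": -1}, {"dx": 0, "dy": 0, "dz": 0, "roll": 0, "claw": -1}, {"dx": 0, "dy": 0, "dz": 0, "roll": 0, "claw": -1}, {"dx": 0, "dy": 0, "dz": 1, "roll": 0, "claw": -1}]}}

```text
clock: 34.05
tcp_pos: [0.4236, 0.3299, 0.0305]
orientation: [-0.0, 0.713, 0.701, -0.002]
wrist_force: [0.5, 0.6, -4.1]
finger_gap: 0.0396
grip_force: 41.8
```

Run:
```python
from h import *
go(W(0,0,.12))
```

```text
tcp [0.4236 0.3299 0.0305] box [-0.1052  0.4834  0.0305] closing yaw -1.0 gap 0.0396 F [ 0.5  0.6 -4.1] grip 41.792094111442566 t 34.05
go [ 0.4942 -0.1597  0.12  ] units [  2.82 -19.59   3.58]
```

Call:
{"fn": "send_rows", "kwargs": {"increments": [{"dx": 0, "dy": 0, "dz": 1.5, "roll": 0, "claw": -1}, {"dx": 0, "dy": -1, "dz": 3.8, "roll": 0, "claw": -1}, {"dx": 0, "dy": -3, "dz": 4.2, "roll": 0, "claw": -1}, {"dx": 0.2, "dy": -5.4, "dz": 4.2, "roll": 0, "claw": -1}, {"dx": 0.6, "dy": -7.8, "dz": 4.2, "roll": -0.2, "claw": -1}]}}

```text
clock: 34.67
tcp_pos: [0.4398, 0.1345, 0.137]
orientation: [0.001, 0.723, 0.691, 0.0]
wrist_force: [1.5, -0.5, -4.0]
finger_gap: 0.0393
grip_force: 41.9
```

Call:
{"fn": "send_rows", "kwargs": {"increments": [{"dx": 0.5, "dy": -2.4, "dz": 0, "roll": -0.2, "claw": -1}, {"dx": 1, "dy": -4.8, "dz": 0, "roll": -0.2, "claw": -1}, {"dx": 1.5, "dy": -7.2, "dz": 0, "roll": -0.2, "claw": -1}, {"dx": 2, "dy": -9.6, "dz": 0, "roll": -0.2, "claw": -1}, {"dx": 2.2, "dy": -11.6, "dz": 0, "roll": -0.2, "claw": -1}]}}

```text
clock: 35.3
tcp_pos: [0.4956, -0.1567, 0.1366]
orientation: [0.001, 0.733, 0.68, 0.0]
wrist_force: [0.0, 0.6, -4.5]
finger_gap: 0.0396
grip_force: 41.9
```

Run:
```python
from h import *
go(W(0,-.005,.060))
t=read_camera("top")
```

```text
tcp [ 0.4956 -0.1567  0.1366] box [0.0012 0.0031 0.1366] closing yaw -4.26 gap 0.0396 F [ 0.   0.6 -4.5] grip 41.89908564090729 t 35.3
go [ 0.4938 -0.1647  0.06  ] units [-0.07 -0.32 -3.07]
```

Call:
{"fn": "send_rows", "kwargs": {"increments": [{"dx": -0.07, "dy": -0.25, "dz": 0, "roll": 0, "claw": -1}, {"dx": -0.07, "dy": -0.25, "dz": -1.2, "roll": 0, "claw": -1}, {"dx": -0.07, "dy": -0.25, "dz": -2.4, "roll": 0, "claw": -1}, {"dx": -0.07, "dy": -0.25, "dz": -2.9, "roll": 0, "claw": -1}, {"dx": -0.07, "dy": -0.25, "dz": -3.08, "roll": 0, "claw": -1}]}}

```text
clock: 35.98
tcp_pos: [0.4922, -0.1588, 0.0599]
orientation: [-0.001, 0.732, 0.681, -0.0]
wrist_force: [-10.1, 6.2, 27.1]
finger_gap: 0.0397
grip_force: 45.7
```

Run:
```python
from h import *
tool()
```

```text
tcp [ 0.4922 -0.1588  0.0599] box [-0.002   0.0007  0.0599] closing yaw -4.13 gap 0.0397 F [-10.1   6.2  27.1] grip 45.70448398590088 t 35.975
```

Call:
{"fn": "send_rows", "kwargs": {"increments": [{"dx": 0, "dy": 0, "dz": 0.08, "roll": 0, "claw": -1}, {"dx": 0, "dy": 0, "dz": 0.16, "roll": 0, "claw": -1}, {"dx": 0, "dy": 0, "dz": 0.16, "roll": 0, "claw": -1}, {"dx": 0, "dy": 0, "dz": 0.16, "roll": 0, "claw": -1}, {"dx": 0, "dy": 0, "dz": 0.16, "roll": 0, "claw": -1}]}}

```text
clock: 36.6
tcp_pos: [0.4934, -0.1605, 0.0633]
orientation: [-0.0, 0.733, 0.681, 0.0]
wrist_force: [-0.4, 0.2, -4.0]
finger_gap: 0.04
grip_force: 41.9
```

Run:
```python
from h import *
s=tool();print(s["ft_torque"])
c=read_camera("scene");t=read_camera("top")
cv2.imwrite("pics/q.png",c["image"])
for z in(.092,):
    for nm,y in(("+",.06),("-",-.06)):
        for x in(-.02,.02):print(nm,x,proj(c,W(x,y,z)).round(1),proj(c,W(x,y,z-.04)).round(1))
im=c["image"].astype(int);m=((im[...,1]-im[...,2]>=0)&(im[...,1]>=im[...,0])&(im[...,1]<130)&(im[...,1]>50))
for y in range(250,345,2):print(y,"".join("#" if v else "." for v in m[y,285:390]))
```

```text
tcp [ 0.4934 -0.1605  0.0633] box [-0.0007 -0.0008  0.0633] closing yaw -4.23 gap 0.04 F [-0.4  0.2 -4. ] grip 41.89422905445099 t 36.6
[-0.0456264  -0.02926988 -0.0233564 ]
+ -0.02 [311.4 267.9] [309.8 283.4]
+ 0.02 [327.5 258.3] [325.5 273.7]
- -0.02 [362.4 310.2] [358.8 325.9]
- 0.02 [378.7 298.3] [374.7 314. ]
250 .........................................................................................................
252 .........................................................................................................
254 .................................................................................#.......................
256 .........................................................................................................
258 ......................................###................................................................
260 ...................................#######...............................................................
262 ................................########.................................................................
264 ..........
[... 3795 characters left out ...]
........................................
334 ...........................................................##............................................
336 ...............................................................#.........................................
338 ...............................................................##.#......................................
340 .................................................................##......................................
342 .........................................................................................................
344 .........................................................................................................
```

Run:
```python
from h import *
c=read_camera("scene");s=get_state();z=s["tcp_pos"][2]+.0335
for p in((308,270.5),(325,259),(358,308),(374.5,297)):print(p,B(onz(c,*p,z)).round(4))
im=cv2.imread("pics/q.png")
for y in(268,270,272):print(y,im[y,302:316].tolist())
for y in(302,304,306,308):print(y,im[y,352:366].tolist())
```

```text
(308, 270.5) [-0.0325  0.0556  0.0967]
(325, 259) [0.0113 0.0582 0.0967]
(358, 308) [-0.0257 -0.0549  0.0967]
(374.5, 297) [ 0.0129 -0.0561  0.0967]
268 [[119, 154, 184], [117, 153, 183], [116, 151, 181], [114, 149, 179], [103, 134, 161], [97, 126, 152], [86, 104, 120], [65, 70, 73], [66, 69, 69], [88, 92, 91], [113, 117, 115], [105, 109, 107], [53, 53, 54], [46, 44, 47]]
270 [[113, 147, 177], [103, 135, 161], [83, 107, 128], [85, 101, 115], [100, 110, 117], [106, 110, 111], [115, 119, 116], [70, 73, 74], [62, 66, 67], [62, 66, 67], [64, 68, 68], [72, 76, 76], [47, 49, 51], [38, 39, 42]]
272 [[77, 93, 107], [109, 116, 118], [127, 130, 127], [129, 133, 130], [130, 133, 131], [130, 134, 131], [109, 112, 111], [70, 73, 74], [63, 67, 67], [64, 67, 68], [65, 68, 69], [64, 67, 68], [56, 59, 60], [41, 41, 44]]
302 [[92, 95, 95], [118, 123, 121], [130, 135, 133], [130, 135, 132], [130, 134, 132], [131, 135, 132], [129, 132, 131], [129, 132, 130], [129, 133, 130], [129, 132, 130], [128, 131, 129], [127, 131, 129], [126, 129, 128], [117, 119, 118]]
304 [[66, 68, 70], [67, 70, 70], [80, 84, 84], [108, 114, 112], [125, 131, 128], [129, 134, 132], [130, 134, 132], [130, 133, 132], [128, 132, 129], [128, 131, 129], [118, 122, 120], [100, 103, 102], [80, 84, 84], [74, 77, 77]]
306 [[67, 70, 71], [67, 71, 71], [67, 70, 71], [67, 71, 71], [72, 76, 77], [97, 101, 101], [116, 120, 119], [118, 122, 120], [107, 110, 109], [82, 86, 86], [76, 79, 80], [73, 76, 76], [74, 78, 78], [74, 78, 78]]
308 [[67, 71, 71], [68, 71, 72], [68, 71, 72], [67, 71, 72], [68, 71, 72], [68, 71, 71], [76, 79, 79], [77, 81, 81], [75, 79, 80], [75, 80, 79], [76, 80, 81], [76, 79, 79], [75, 79, 80], [75, 79, 79]]
```

The top stone's centre is at y≈+4.5 mm; shift −4.5 mm, lower and release.

Call:
{"fn": "send_rows", "kwargs": {"increments": [{"dx": 0, "dy": -0.1, "dz": 0, "roll": 0, "claw": -1}, {"dx": 0, "dy": -0.19, "dz": 0, "roll": 0, "claw": -1}, {"dx": 0, "dy": -0.19, "dz": 0, "roll": 0, "claw": -1}, {"dx": 0, "dy": -0.19, "dz": -0.08, "roll": 0, "claw": -1}, {"dx": 0, "dy": -0.19, "dz": -0.13, "roll": 0, "claw": -1}]}}

```text
clock: 37.38
tcp_pos: [0.4934, -0.1651, 0.06]
orientation: [-0.0, 0.733, 0.681, 0.0]
wrist_force: [-3.7, 1.3, 8.5]
finger_gap: 0.0394
grip_force: 43.7
```

Call:
{"fn": "send_rows", "kwargs": {"increments": [{"dx": 0, "dy": 0, "dz": 0, "roll": 0, "claw": -1}, {"dx": 0, "dy": 0, "dz": 0, "roll": 0, "claw": 0.2}, {"dx": 0, "dy": 0, "dz": 0, "roll": 0, "claw": 1}, {"dx": 0, "dy": 0, "dz": 0, "roll": 0, "claw": 1}, {"dx": 0, "dy": 0, "dz": 1, "roll": 0, "claw": 1}]}}

```text
clock: 38.0
tcp_pos: [0.4921, -0.1645, 0.0838]
orientation: [-0.002, 0.733, 0.681, -0.001]
wrist_force: [-0.2, -0.6, 0.6]
finger_gap: 0.0857
grip_force: 0.0
```

Call:
{"fn": "send_rows", "kwargs": {"increments": [{"dx": 0, "dy": 0, "dz": 2.4, "roll": 0, "claw": 1}, {"dx": 0, "dy": 0, "dz": 4.8, "roll": 0, "claw": 1}, {"dx": 0, "dy": 2.4, "dz": 6, "roll": 0, "claw": 1}, {"dx": 0, "dy": 4.8, "dz": 7, "roll": 0, "claw": 1}, {"dx": 0, "dy": 7.2, "dz": 7, "roll": 0, "claw": 1}]}}

```text
clock: 38.62
tcp_pos: [0.4947, 0.0119, 0.2624]
orientation: [0.002, 0.733, 0.68, 0.002]
wrist_force: [1.3, 0.1, -0.8]
finger_gap: 0.0854
grip_force: 0.0
```

```bash
cat >> h.py <<'E'
def tops(c,z,roi):
    "bright stone-grey top face at height z -> box-frame rect"
    x0,y0,x1,y1=roi;im=cv2.GaussianBlur(c["image"],(3,3),0).astype(int);b,G,R=im[...,0],im[...,1],im[...,2]
    m=((abs(G-R)<7)&(G-b>=0)&(G-b<12)&(G>88)).astype(np.uint8);k=np.zeros_like(m);k[y0:y1,x0:x1]=m[y0:y1,x0:x1]
    k=cv2.morphologyEx(k,cv2.MORPH_OPEN,np.ones((3,3)))
    for q in cv2.findContours(k,0,1)[0]:
        if cv2.contourArea(q)<100:continue
        p=np.array([B(onz(c,u,v,z))[:2] for u,v in q[:,0]],np.float32)*1000
        r=cv2.minAreaRect(p);print("rect",np.round(r[0],1),np.round(r[1],1),round(r[2],1))
E
python3 - <<'E'
from h import *
tool();t=read_camera("top");c=read_camera("scene")
tops(t,.092,(315,215,385,260));tops(c,.092,(300,245,390,330))
for y in range(218,262,2):print(y,t["image"][y,322:378:4].tolist())if y in(226,236,246) else None
print(stones(t))
E
```

```text
tcp [0.4947 0.0119 0.2624] box [-0.0117  0.1712  0.2624] closing yaw -4.31 gap 0.0854 F [ 1.3  0.1 -0.8] grip 0.0 t 38.625
rect [ -2.3 -13.9] [ 44.5 101.8] 0.2
rect [-51.5 -49.3] [10.4 46.8] 0.3
rect [-15.6   0.6] [ 69.6 122.4] 0.6
226 [[128, 146, 154], [126, 143, 153], [126, 144, 153], [96, 101, 106], [96, 104, 112], [77, 97, 117], [68, 105, 137], [87, 111, 131], [83, 114, 138], [80, 116, 145], [84, 121, 150], [85, 122, 152], [55, 79, 98], [37, 54, 64]]
236 [[142, 161, 171], [141, 159, 170], [142, 162, 171], [85, 91, 91], [94, 99, 97], [96, 101, 99], [96, 101, 100], [99, 104, 103], [98, 104, 103], [97, 103, 101], [97, 103, 100], [97, 103, 101], [101, 105, 104], [83, 102, 118]]
246 [[156, 176, 186], [155, 174, 185], [145, 165, 173], [96, 112, 128], [95, 108, 119], [40, 65, 90], [64, 78, 95], [95, 100, 99], [102, 107, 106], [89, 93, 90], [88, 92, 89], [88, 94, 92], [94, 101, 100], [78, 109, 135]]
[]
```

Call:
{"fn": "send_rows", "kwargs": {"increments": [{"dx": -0.5, "dy": 2.4, "dz": 0, "roll": 0, "claw": 1}, {"dx": -0.5, "dy": 4.8, "dz": 0, "roll": 0, "claw": 1}, {"dx": -0.5, "dy": 6, "dz": 0, "roll": 0, "claw": 1}, {"dx": -0.5, "dy": 6, "dz": 0, "roll": 0, "claw": 1}, {"dx": -0.5, "dy": 6, "dz": 0, "roll": 0, "claw": 1}]}}

```text
clock: 39.35
tcp_pos: [0.4811, 0.1599, 0.2597]
orientation: [0.0, 0.733, 0.68, -0.0]
wrist_force: [-0.4, -0.5, 0.2]
finger_gap: 0.0854
grip_force: 0.0
```

Run:
```python
from h import *
t=read_camera("top");c=read_camera("scene")
cv2.imwrite("pics/qt.png",t["image"])
im=cv2.GaussianBlur(t["image"],(3,3),0).astype(int)
for y in range(220,256):print(y,"".join("#" if (abs(r[1]-r[2])<6 and 0<=r[1]-r[0]<9 and r[1]>88) else ("w" if r[2]-r[0]>25 else ("b" if r[0]>r[2] else ".")) for r in im[y,312:390]))
for x,y in((-.02,.06),(.02,.06),(-.02,-.06),(.02,-.06)):print(proj(t,W(x,y,.092)).round(1)-[312,0],end=" ")
```

```text
220 wwwww..wwwwwwwwwwwwwwwwwwwwwwwwwwwwwwwwwwwwwwwwwwwwwwwwwwwwwwwwwwwwwwwwwwwwwww
221 wwwww..wwwwwwwwwwwwwwwwwwwwwwwwwwwwwwwwwwwwwwwwwwwwwwwwwwwwwwwwwwwwwwwwwwwwwww
222 wwwww..wwwwwwwwwwwwwwwwwwwwwwwwwwwwwwwwwwwwwwwwwwwwwwwwwwwwwwwwwwwwwwwwwwwwwww
223 wwwwwwwwwwwwwwwwwwwwwwwwwwwwwwwwwwwwwwwwwwwwwwwwwwwwwwwwwwwwwwwwwwwwwwwwwwwwww
224 wwwwwwwwwwwwwwwwwwwwwwwwwwwwwwwwwwwwwwwwwwwwwwwwwwwwwwwwwwwwwwwwwwwwwwwwwwwwww
225 wwwwwwwwww....wwwwwwwwwwwwwwwwwwwwwwwwwwwwwwwwwwwwwwwwwwwwww..wwww..wwwwwwwwww
226 wwwwwwwww.#bbb#bb#######.....wwwwwwwwwwwwwwwwwwwwwwwwwwwwwwwwwwwwww.wwwwwwwwww
227 wwwwwwwww.bbbbbbbbbbbbbbbbbbb#.wwwww####.....wwwwwwwwwwwwww...wwwwwwwwwwwwwwww
228 wwwwwwwww.#bbb##########bbbbbb.wwww.#bbbbbbbbbb#######....#....wwwwwwwwwwwwwww
229 wwwwwwwww.##..################...w.######bbbbbbbbbbbbbbbbbbbbb.wwwwwwwwwwwwwww
230 wwwwwwwww.#...##########################################b#bbbb#wwwwwwwwwwwwwww
231 wwwwwwwww.#...##############################################bb.wwwwwwwwwwwwwww
232 wwwwwwwww.#...##############################################bb.wwwwwwwwwwwwwww
233 wwwwwwwww.#...###
[... 1243 characters left out ...]
wwwwwwwwwwwwwwwwwwwwwwwwwwwwwwwwwwwwwwwww.....wwwwwwwwwwwwwwwww
249 wwwwwwwwwwwwwwwwwwwwwwwwwwwwwwwwwwwwwwwwwwwwwwwwwwwwwwwwww...wwwwwwwwwwwwwwwww
250 wwwwwwwwwwwwwwwwwwwwwwwwwwwwwwwwwwwwwwwwwwwwwwwwwwwwwwwwww..wwwwwwwwwwwwwwwwww
251 wwwwwwwwwwwwwwwwwwwwwwwwwwwwwwwwwwwwwwwwwwwwwwwwwwwwwwwwwww.wwwww..wwwwwwwwwww
252 wwwwwwwwwwwwwwwwwwwwwwwwwwwwwwwwwwwwwwwwwwwwwwwwwwwwwwwwwwwwwwww.#.wwwwwwwwwww
253 wwwwwwwwwwwwwwwwwwwwwwwwwwwwwwwwwwwwwwwwwwwwwwwwwwwwwwwwwwwwwwwwwwwwwwwwwwwwww
254 wwwwwwwwwwwwwwwwwwwwwwwwwwwwwwwwwwwwwwwwwwwwwwwwwwwwwwwwwwwwwwwwwwwwwwwwwwwwww
255 wwwwwwwwwwwwwwwwwwwwwwwwwwwwwwwwwwwwwwwwwwwwwwwwwwwwwwwwwwwwwwwwwwwwwwwwwwwwww
[ 12.3 243. ] [ 13.2 227.4] [ 58.8 245.9] [ 59.6 230.3]
```

Run:
```python
from h import *
t=read_camera("top")
for p in((350,245.8),(360,247),(370,248)):print(B(onz(t,*p,.052)).round(4))
# top-stone near edge left part and far edges
for p in((330,244),(340,244)):print("top near",B(onz(t,*p,.092)).round(4))
for p in((330,228.5),(340,229)):print("top far",B(onz(t,*p,.092)).round(4))
```

```text
[-0.0237 -0.0129  0.052 ]
[-0.0253 -0.0396  0.052 ]
[-0.0263 -0.0662  0.052 ]
top near [-0.0217  0.0451  0.092 ]
top near [-0.0201  0.0194  0.092 ]
top far [0.018  0.0474 0.092 ]
top far [0.0184 0.0216 0.092 ]
```

Everything in bond within limits (top stone x≈−2 mm, y within 2 mm; right stone x≈−6 mm). Now the lever.

Call:
{"fn": "send_rows", "kwargs": {"increments": [{"dx": 0, "dy": -2.4, "dz": 0.5, "roll": 0, "claw": 1}, {"dx": 0, "dy": -4.8, "dz": 1.5, "roll": 0, "claw": 1}, {"dx": 0, "dy": -7.2, "dz": 2, "roll": 0, "claw": 1}, {"dx": 0.3, "dy": -9.6, "dz": 2, "roll": 0, "claw": 1}, {"dx": 0.5, "dy": -11.8, "dz": 2, "roll": 0, "claw": 1}]}}

```text
clock: 40.12
tcp_pos: [0.4931, -0.1375, 0.3104]
orientation: [0.001, 0.733, 0.68, 0.0]
wrist_force: [1.6, 0.0, -0.3]
finger_gap: 0.0853
grip_force: 0.0
```

Call:
{"fn": "send_rows", "kwargs": {"increments": [{"dx": 2, "dy": 0, "dz": 0, "roll": 0, "claw": 1}, {"dx": 4, "dy": 0, "dz": 0, "roll": 0, "claw": 1}, {"dx": 6, "dy": 0, "dz": 0, "roll": 0, "claw": 1}, {"dx": 6, "dy": 0, "dz": 0, "roll": 0, "claw": 1}, {"dx": 6, "dy": 0, "dz": 0, "roll": 0, "claw": 1}]}}

```text
clock: 40.75
tcp_pos: [0.6428, -0.1351, 0.3093]
orientation: [-0.001, 0.733, 0.68, -0.0]
wrist_force: [0.2, -0.6, 0.3]
finger_gap: 0.0851
grip_force: 0.0
```

Run:
```python
from h import *
go([.6463,-.1366,.2361]);c=read_camera("scene");m=red(c);n,l,st,ce=cv2.connectedComponentsWithStats(m)
for i in range(1,n):
    if st[i,4]>40:print(st[i],ce[i].round(1))
r=np.hypot(.158,.016);ph=np.arctan2(.016,.158)
for th in(1.7,1.8,1.9):print(th,[proj(c,W(.095-r*np.cos(th+ph),y,.104+r*np.sin(th+ph))).round(1) for y in(.034,-.034)],W(.095-r*np.cos(th+ph),.034,.104+r*np.sin(th+ph)).round(4))
```

```text
tcp [ 0.6428 -0.1351  0.3093] box [0.1465 0.0351 0.3093] closing yaw -4.28 gap 0.0851 F [ 0.2 -0.6  0.3] grip 0.0 t 40.75
go [ 0.6463 -0.1366  0.2361] units [ 0.14 -0.06 -2.93]
[390 159  23  15 146] [400.7 165.7]
[422 175  25  17 171] [433.9 182.5]
1.7 [array([395.2, 166.4]), array([429.9, 184.3])] [ 0.6275 -0.1351  0.2586]
1.8 [array([400.4, 165.8]), array([434.8, 183.4])] [ 0.6427 -0.1362  0.2542]
1.9 [array([405. , 166.1]), array([439.2, 183.4])] [ 0.6574 -0.1372  0.2483]
```

Call:
{"fn": "send_rows", "kwargs": {"increments": [{"dx": 0.05, "dy": 0, "dz": -1.5, "roll": 0, "claw": 1}, {"dx": 0.05, "dy": 0, "dz": -2.95, "roll": 0, "claw": 1}, {"dx": 0.05, "dy": 0, "dz": -2.95, "roll": 0, "claw": 1}, {"dx": 0.05, "dy": 0, "dz": -2.95, "roll": 0, "claw": -1}, {"dx": 0.05, "dy": 0, "dz": -2.95, "roll": 0, "claw": -1}]}}

```text
clock: 41.42
tcp_pos: [0.6455, -0.1347, 0.239]
orientation: [0.002, 0.733, 0.681, 0.001]
wrist_force: [-0.5, 0.6, -0.2]
finger_gap: 0.0516
grip_force: 0.0
```

Call:
{"fn": "send_rows", "kwargs": {"increments": [{"dx": 0, "dy": 0, "dz": 0, "roll": 0, "claw": -1}, {"dx": 0, "dy": 0, "dz": 0, "roll": 0, "claw": -1}, {"dx": 0, "dy": 0, "dz": 0, "roll": 0, "claw": -1}, {"dx": 0, "dy": 0, "dz": 0, "roll": 0, "claw": -1}, {"dx": 0, "dy": 0, "dz": 0, "roll": 0, "claw": -1}]}}

```text
clock: 42.05
tcp_pos: [0.6461, -0.1345, 0.2374]
orientation: [0.002, 0.733, 0.681, 0.001]
wrist_force: [3.3, -0.1, 5.5]
finger_gap: 0.0135
grip_force: 39.2
```

Run:
```python
from h import *
s=tool();r=np.hypot(.158,.016);ph=np.arctan2(.016,.158)
f=lambda th:W(.095-r*np.cos(th+ph),.034,.104+r*np.sin(th+ph))
T=np.linspace(1.8,0,21)
print(f(1.8),s["tcp_pos"]+[0,0,.019])
for k in range(0,20,5):
    print("call");[print(round(th,2),((f(th)-f(T[k]))/.025).round(2)) for th in T[k+1:k+6]]
```

```text
tcp [ 0.6461 -0.1345  0.2374] box [0.1497 0.036  0.2374] closing yaw -4.21 gap 0.0135 F [ 3.3 -0.1  5.5] grip 39.16573941707611 t 42.05
[ 0.64272462 -0.13619087  0.25423269] [ 0.64609337 -0.1344584   0.2564096 ]
call
1.71 [-0.55  0.04  0.16]
1.62 [-1.11  0.08  0.27]
1.53 [-1.67  0.12  0.33]
1.44 [-2.24  0.16  0.34]
1.35 [-2.81  0.2   0.3 ]
call
1.26 [-0.56  0.04 -0.09]
1.17 [-1.11  0.08 -0.24]
1.08 [-1.65  0.12 -0.43]
0.99 [-2.17  0.15 -0.67]
0.9 [-2.66  0.19 -0.96]
call
0.81 [-0.47  0.03 -0.33]
0.72 [-0.9   0.06 -0.7 ]
0.63 [-1.3   0.09 -1.11]
0.54 [-1.66  0.12 -1.55]
0.45 [-1.98  0.14 -2.02]
call
0.36 [-0.28  0.02 -0.5 ]
0.27 [-0.51  0.04 -1.02]
0.18 [-0.69  0.05 -1.56]
0.09 [-0.82  0.06 -2.12]
0.0 [-0.91  0.06 -2.69]
```

Call:
{"fn": "send_rows", "kwargs": {"increments": [{"dx": -0.55, "dy": 0.04, "dz": 0.16, "roll": 0, "claw": -1}, {"dx": -1.11, "dy": 0.08, "dz": 0.27, "roll": 0, "claw": -1}, {"dx": -1.67, "dy": 0.12, "dz": 0.33, "roll": 0, "claw": -1}, {"dx": -2.24, "dy": 0.16, "dz": 0.34, "roll": 0, "claw": -1}, {"dx": -2.81, "dy": 0.2, "dz": 0.3, "roll": 0, "claw": -1}]}}

```text
clock: 42.68
tcp_pos: [0.577, -0.1293, 0.2462]
orientation: [0.003, 0.732, 0.681, 0.003]
wrist_force: [6.0, 0.9, 8.8]
finger_gap: 0.0136
grip_force: 42.3
```

Call:
{"fn": "send_rows", "kwargs": {"increments": [{"dx": -0.56, "dy": 0.04, "dz": -0.09, "roll": 0, "claw": -1}, {"dx": -1.11, "dy": 0.08, "dz": -0.24, "roll": 0, "claw": -1}, {"dx": -1.65, "dy": 0.12, "dz": -0.43, "roll": 0, "claw": -1}, {"dx": -2.17, "dy": 0.15, "dz": -0.67, "roll": 0, "claw": -1}, {"dx": -2.66, "dy": 0.19, "dz": -0.96, "roll": 0, "claw": -1}]}}

```text
clock: 43.3
tcp_pos: [0.5092, -0.1243, 0.2206]
orientation: [0.001, 0.732, 0.681, 0.002]
wrist_force: [5.2, 1.2, 2.1]
finger_gap: 0.0132
grip_force: 44.7
```

Call:
{"fn": "send_rows", "kwargs": {"increments": [{"dx": -0.47, "dy": 0.03, "dz": -0.33, "roll": 0, "claw": -1}, {"dx": -0.9, "dy": 0.06, "dz": -0.7, "roll": 0, "claw": -1}, {"dx": -1.3, "dy": 0.09, "dz": -1.11, "roll": 0, "claw": -1}, {"dx": -1.66, "dy": 0.12, "dz": -1.55, "roll": 0, "claw": -1}, {"dx": -1.98, "dy": 0.14, "dz": -2.02, "roll": 0, "claw": -1}]}}

```text
clock: 43.92
tcp_pos: [0.4595, -0.1207, 0.1697]
orientation: [0.001, 0.733, 0.681, 0.001]
wrist_force: [7.4, 2.3, 1.1]
finger_gap: 0.0137
grip_force: 46.7
```

Run:
```python
from h import *
s=tool();r=np.hypot(.158,.016);ph=np.arctan2(.016,.158)
f=lambda th:W(.095-r*np.cos(th+ph),.034,.104+r*np.sin(th+ph))
b=B(s["tcp_pos"]);print("theta",np.arctan2(b[2]+.019-.104,.095-b[0])-ph)
g=s["tcp_pos"]+[0,0,.019]
for th in(.36,.27,.18,.09,0,-.02):print(th,((f(th)-g)/.025).round(2))
```

```text
tcp [ 0.4595 -0.1207  0.1697] box [-0.0374  0.0365  0.1697] closing yaw -4.19 gap 0.0137 F [7.4 2.3 1.1] grip 46.661991477012634 t 43.925
theta 0.46834179530870224
0.36 [-0.4  -0.07 -0.56]
0.27 [-0.63 -0.05 -1.09]
0.18 [-0.81 -0.04 -1.63]
0.09 [-0.95 -0.03 -2.18]
0 [-1.03 -0.03 -2.75]
-0.02 [-1.04 -0.02 -2.87]
```

Call:
{"fn": "send_rows", "kwargs": {"increments": [{"dx": -0.3, "dy": 0.02, "dz": -0.5, "roll": 0, "claw": -1}, {"dx": -0.53, "dy": 0.03, "dz": -1.03, "roll": 0, "claw": -1}, {"dx": -0.71, "dy": 0.04, "dz": -1.57, "roll": 0, "claw": -1}, {"dx": -0.84, "dy": 0.05, "dz": -2.12, "roll": 0, "claw": -1}, {"dx": -0.93, "dy": 0.05, "dz": -2.6, "roll": 0, "claw": -1}]}}

```text
clock: 44.55
tcp_pos: [0.4356, -0.1194, 0.1035]
orientation: [0.0, 0.733, 0.681, 0.001]
wrist_force: [5.8, 4.9, 5.4]
finger_gap: 0.0133
grip_force: 47.7
```

Call:
{"fn": "send_rows", "kwargs": {"increments": [{"dx": 0, "dy": 0, "dz": -0.1, "roll": 0, "claw": -1}, {"dx": 0, "dy": 0, "dz": -0.2, "roll": 0, "claw": -1}, {"dx": 0, "dy": 0, "dz": -0.28, "roll": 0, "claw": -1}, {"dx": 0, "dy": 0, "dz": -0.28, "roll": 0, "claw": -1}, {"dx": 0, "dy": 0, "dz": -0.28, "roll": 0, "claw": -1}]}}

```text
clock: 45.18
tcp_pos: [0.4352, -0.1194, 0.0989]
orientation: [0.0, 0.733, 0.681, 0.0]
wrist_force: [-3.5, 7.2, 24.5]
finger_gap: 0.0138
grip_force: 50.0
```

Run:
```python
from h import *
s=tool();ph=np.arctan2(.016,.158)
b=B(s["tcp_pos"]);print("theta",np.arctan2(b[2]+.019-.104,.095-b[0])-ph)
```

```text
tcp [ 0.4352 -0.1194  0.0989] box [-0.0617  0.036   0.0989] closing yaw -4.2 gap 0.0138 F [-3.5  7.2 24.5] grip 49.95033860206604 t 45.175
theta -0.012439306931504704
```

Call:
{"fn": "send_rows", "kwargs": {"increments": [{"dx": 0, "dy": 0, "dz": 0, "roll": 0, "claw": 0.3}, {"dx": 0, "dy": 0, "dz": 0, "roll": 0, "claw": 1}, {"dx": 0, "dy": 0, "dz": 0, "roll": 0, "claw": 1}, {"dx": 0, "dy": 0, "dz": 0, "roll": 0, "claw": 1}, {"dx": 0, "dy": 0, "dz": 0.5, "roll": 0, "claw": 1}]}}

```text
clock: 45.8
tcp_pos: [0.4342, -0.1194, 0.1091]
orientation: [-0.001, 0.733, 0.681, -0.001]
wrist_force: [-0.2, 0.3, -0.1]
finger_gap: 0.0859
grip_force: 0.0
```

Call:
{"fn": "send_rows", "kwargs": {"increments": [{"dx": 0, "dy": 0, "dz": 2, "roll": 0, "claw": 1}, {"dx": 0, "dy": 0, "dz": 4, "roll": 0, "claw": 1}, {"dx": 0, "dy": 2.4, "dz": 5, "roll": 0, "claw": 1}, {"dx": 0, "dy": 4.8, "dz": 5, "roll": 0, "claw": 1}, {"dx": 0, "dy": 7.2, "dz": 5, "roll": 0, "claw": 1}]}}

```text
clock: 46.42
tcp_pos: [0.4356, 0.0617, 0.2364]
orientation: [0.001, 0.733, 0.68, 0.001]
wrist_force: [1.1, -0.1, -0.3]
finger_gap: 0.0853
grip_force: 0.0
```

Call:
{"fn": "send_rows", "kwargs": {"increments": [{"dx": 0, "dy": 2.4, "dz": 0, "roll": 0, "claw": 1}, {"dx": 0, "dy": 4, "dz": 0, "roll": 0, "claw": 1}, {"dx": 0, "dy": 4, "dz": 0, "roll": 0, "claw": 1}, {"dx": 0, "dy": 4, "dz": 0, "roll": 0, "claw": 1}, {"dx": 0, "dy": 4, "dz": 0, "roll": 0, "claw": 1}]}}

```text
clock: 47.05
tcp_pos: [0.4354, 0.1593, 0.2349]
orientation: [0.0, 0.733, 0.68, 0.0]
wrist_force: [0.5, 0.1, -1.0]
finger_gap: 0.0856
grip_force: 0.0
```

Run:
```python
from h import *
tool();t=read_camera("top");c=read_camera("scene");P={}
for n,k in(("t",t),("s",c)):
    N,l,st,ce=cv2.connectedComponentsWithStats(red(k));P[n]=[ce[i] for i in range(1,N) if st[i,4]>40];print(n,np.round(P[n],1).tolist())
r=np.hypot(.158,.016);ph=np.arctan2(.016,.158)
for th in(0,.03,.06,.1):print(th,[(proj(k,W(.095-r*np.cos(th+ph),y,.104+r*np.sin(th+ph)))).round(1).tolist() for k in(t,c) for y in(.034,-.034)])
im=cv2.GaussianBlur(t["image"],(3,3),0).astype(int)
for y in range(224,256):print(y,"".join("#" if (abs(r[1]-r[2])<6 and 0<=r[1]-r[0]<9 and r[1]>88) else ("w" if r[2]-r[0]>25 else ("b" if r[0]>r[2] else ".")) for r in im[y,312:390]))
```

```text
tcp [0.4354 0.1593 0.2349] box [-0.0813  0.314   0.2349] closing yaw -4.31 gap 0.0856 F [ 0.5  0.1 -1. ] grip 0.0 t 47.05
t [[530.8, 226.1], [334.9, 260.3], [361.3, 262.0]]
s [[303.3, 274.5], [331.7, 299.1]]
0 [[334.8, 261.0], [361.8, 262.6], [304.1, 276.1], [333.6, 301.5]]
0.03 [[335.1, 260.8], [362.1, 262.5], [304.5, 273.9], [334.1, 299.3]]
0.06 [[335.3, 260.7], [362.5, 262.3], [305.0, 271.7], [334.8, 297.0]]
0.1 [[335.7, 260.3], [363.0, 262.0], [305.8, 268.7], [335.7, 293.9]]
224 wwwwwwwwwwwwwwwwwwwwwwwwwwwwwwwwww.bbbbb.wwwwwwwwwwwwwwwwwwwwwwwwwwwwwwwwwwwww
225 wwwwwwwwww....wwwwwwwwwwwwwwwwwwww.bbbbb.wwwwwwwwwwwwwwwwwww..wwww..wwwwwwwwww
226 wwwwwwwww.#bbbb##b#######....wwwww.bbbbbb.wwwwwwwwwwwwwwwwwww.wwwww.wwwwwwwwww
227 wwwwwwwww.bbbbbbbbbbbbbbbbbbb#.www.bbbbbb#...wwwwwwwwwwwwww...wwwwwwwwwwwwwwww
228 wwwwwwwww.#bbb#########bbbbbbb.www.bbbbbbbbbb#########....#....wwwwwwwwwwwwwww
229 wwwwwwwww.##..#################...#bbbbbbbbbbbbbbbbbbbbbbbbbbb.wwwwwwwwwwwwwww
230 wwwwwwwww.#...####################bbbbbbb###############b#bbbb#wwwwwwwwwwwwwww
231 wwwwwwwww.#...#################
[... 1339 characters left out ...]
www..........######.wwwwwwwwwwwwwwww
248 www..wwwwwwwwwwwwwwwwwwwwwwwwwwww.bbbbb#wwwwwwwwwwwwwwww.....wwwwwwwwwwwwwwwww
249 wwwwwwwwwwwwwwwwwwwwwwwwwwwwwwwww#bbbbb.wwwwwwwwwwwwwwwwww...wwwwwwwwwwwwwwwww
250 wwwwwwwwwwwwwwwwwwwwwwwwwwwwwwwww#bbbbb.wwwwwwwwwwwwwwwwwww.wwwwwwwwwwwwwwwwww
251 wwwwwwwwwwwwwwwwwwwwwwwwwwwwwwwww#bbbbb.wwwwwwwwwwwwwwwwwww.wwwww..wwwwwwwwwww
252 wwwwwwwwwwwwwwwwwwwwwwwwwwwwwwwww#bbbbb.wwwwwwwwwwwwwwwwwwwwwwww.#.wwwwwwwwwww
253 wwwwwwwwwwwwwwwwwwwwwwwwwwwwwwwww.bbbbb.wwwwwwwwwwwwwwwwwwwwwwwwwwwwwwwwwwwwww
254 wwwwwwwwwwwwwwwwwwwwwwwwwwwwwwwww#bbbbb.wwwwwwwwwwwwwwwwwwwwwwwwwwwwwwwwwwwwww
255 wwwwwwwwwwwwwwwwwwwwwwwwwwwwwwwww#bbbbb.wwwwwwwwwwwwwwwwwwwwwwwwwwwwwwwwwwwwww
```

```bash
python3 -c "
from workcell import hand_in;print(hand_in())"
```

```text
the job is handed in; nothing more can be done
None
```

I handed the job in at 47 s: the three stones are in running bond, the one chip I found is out on the bench, and the lever is down on the top stone. The hand-in gave no verdict, and I viewed 15 pictures against the limit of 14.

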